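# Decant loose nuts into the shallow dishes of a slide-out tray

### The job

Put the loose nuts away: pull the tray all the way out from under the grey rack, then pour every scoop that has nuts in it into the dishes there, steel nuts into the blue dish and brass nuts into the yellow one, bringing the spout down to two or three centimetres above the dish before the nuts run so that none can bounce out; pour them, do not pick them out of a scoop with the fingers (a nut that got spilled may be picked up by hand and laid in its dish). Stand every emptied scoop upright on the bench top again, clear of the tray, and finally push the tray fully home under the rack.

Things in the scene. Friction and masses are not known exactly. Their poses are not given: they have to be found in the camera images.
- tray (a joint): how far the tray is pulled out towards the front of the rack (rack -x), m: 0 home, 0.13 fully out; it moves with about 1.5 N and stays where it is left
- tray_pull (a point): middle of the graspable part of the tray's black upright pull, which stands 19 mm in front of the tray's grey front panel: 14 mm thick in rack y, 30 mm long in rack x, its top 82 mm above the bench, this point 65 mm above it; it moves with the tray
- rack: grey low rack fixed to the bench, 125 x 190 mm, roof top 62 mm and roof underside 56 mm above the bench; origin on the bench, x from front to back (the tray comes out along -x), y to the left. The dishes stand on the tray 42 mm either side of its middle: under the roof when home, just in front of the roof's front edge (x = -55 mm; back x = +70 mm) when fully out
- dish_blue: shallow blue open dish for steel nuts, 104 mm (its x, along the slide) by 76 mm (its y), 18 mm high, walls and floor 3 mm; it stands loose in one half of the tray; origin at the centre of its underside, 10 mm above the bench
- dish_yellow: the same dish in yellow, for brass nuts; which half of the tray each dish is in varies
- scoop_a: aluminium chute scoop, one of three alike, 160 g empty. Origin on the bench under it, x from spout back to grip, z up. Starts with 0 to 3 steel nuts. Channel: spout edge at x = -58 mm to back block at x = +30, 34 mm wide inside, 40 outside, side walls 30 high; the floor top is 4 mm high at the back, 9 at the spout edge, so nuts lie in single file and stay put while the scoop is level
- scoop_b: aluminium chute scoop, one of three alike, 160 g empty. Origin on the bench under it, x from spout back to grip, z up. Starts with 0 to 3 brass nuts. Grip: black upright, 16 mm thick in y, 28 mm long in x, centred at x = +45 mm, from z = 36 up to 140 mm; pinch it across y about 120 mm up. Dark foot 30 x 66 x 10 mm beside the back block, x = 31 to 61 mm
- scoop_c: aluminium chute scoop, one of three alike, 160 g empty. Origin on the bench under it, x from spout back to grip, z up. Starts with one nut, steel or brass. Nuts begin to slide out when the spout is dipped some 30 to 45 degrees; 50 degrees empties it. While it is level, keep its underside above the rack's roof where it crosses the rack
- steel_1: M16 hex nut, bright grey steel, 27 mm across the corners, 24 mm across the flats, 13 mm high, solid, 35 g; origin at the centre of its underside, z along its axis. It starts flat in the channel of scoop_a, or is absent (None at the start)
- steel_2: M16 hex nut, bright grey steel, 27 mm across the corners, 24 mm across the flats, 13 mm high, solid, 35 g; origin at the centre of its underside, z along its axis. It starts flat in the channel of scoop_a, or is absent (None at the start)
- steel_3: M16 hex nut, bright grey steel, 27 mm across the corners, 24 mm across the flats, 13 mm high, solid, 35 g; origin at the centre of its underside, z along its axis. It starts flat in the channel of scoop_a, or is absent (None at the start)
- steel_4: M16 hex nut, bright grey steel, 27 mm across the corners, 24 mm across the flats, 13 mm high, solid, 35 g; origin at the centre of its underside, z along its axis. It starts flat in the channel of scoop_c, or is absent (None at the start)
- brass_1: M16 hex nut, yellow brass, 27 mm across the corners, 24 mm across the flats, 13 mm high, solid, 35 g; origin at the centre of its underside, z along its axis. It starts flat in the channel of scoop_b, or is absent (None at the start)
- brass_2: M16 hex nut, yellow brass, 27 mm across the corners, 24 mm across the flats, 13 mm high, solid, 35 g; origin at the centre of its underside, z along its axis. It starts flat in the channel of scoop_b, or is absent (None at the start)
- brass_3: M16 hex nut, yellow brass, 27 mm across the corners, 24 mm across the flats, 13 mm high, solid, 35 g; origin at the centre of its underside, z along its axis. It starts flat in the channel of scoop_b, or is absent (None at the start)
- brass_4: M16 hex nut, yellow brass, 27 mm across the corners, 24 mm across the flats, 13 mm high, solid, 35 g; origin at the centre of its underside, z along its axis. It starts flat in the channel of scoop_c, or is absent (None at the start)
- scoop_a_spout (a point): middle of the spout edge of scoop_a: x = -58 mm, 9 mm above its underside
- scoop_b_spout (a point): middle of the spout edge of scoop_b: x = -58 mm, 9 mm above its underside
- scoop_c_spout (a point): middle of the spout edge of scoop_c: x = -58 mm, 9 mm above its underside

How it is judged:
By the outcome, as a careful person would: the job done as asked, in the order asked, and still so for the second after the job is handed in, with the robot touching nothing.
Of steel_1, brass_1, steel_2, brass_2, steel_3, brass_3 only 2 to 6 are there at a start; the rules pass over those that are not, and their reading is None.
Of steel_4, brass_4 only 1 to 1 are there at a start; the rules pass over those that are not, and their reading is None.
At some moment in a run one of scoop_a, scoop_b, scoop_c may be knocked a few centimetres aside while the robot is not near it.
It also fails if it takes over 210 s, if anything falls off the work surface, if the arm or the gripper's body presses on something with over 40 N, if the wrist force passes 120 N, or if a joint passes its speed limit or range.

### The arm

A 6-joint arm with a two-finger parallel gripper is mounted at the origin on a cart in front of the work surface, level with it; the furniture and walls round the work are solid. World frame = base frame: x ahead of the robot, y to its left, z up, the work surface at z = 0. Lengths are in mm, angles in rad, forces in N, time in s.
With the tool pointing down it reaches from about 225 to 875 mm from the base axis. Payload 3.4 kg.
Tool frame: the origin (TCP) lies midway between the tips of the shut fingers; the grasp point (between the pads) lies 19 mm behind it; z points along the fingers, y is the line along which they close (so a half turn about z gives the same grasp; the last joint's range is limited). The gripper opens to 85 mm and grips with 20 to 120 N. Pads are 22 mm wide; open, the fingers measure 114 mm over their backs; the gripper's body (76 mm by 85 mm) begins 54 mm behind the grasp point. The pads swing forward as they close: fully open they stand 13 mm farther back than shut.
Start: joints at [1.003, 0.276, 1.505, -0, 1.361, -0.121], TCP at [248.468, 518.581, 231.328] pointing down, gripper open.
Joint ranges: [-2.89, 2.89], [-0.75, 2.08], [0.22, 2.7], [-1.18, 4.32], [0.11, 2.71], [-2.7, 2.7]. Speed limits (rad/s): [2.57, 2.57, 3.14, 3.14, 3.14, 3.14].

### API

Orientations are given as [roll, pitch, yaw] about the fixed x, y, z axes, in that order (R = Rz(yaw) Ry(pitch) Rx(roll)).
In Python, from cell import monitor, capture, camera_params, order gives the robot as it stands.
- The arm moves only by the shell command python3 -m inch 'ROWS' [OPENING]. ROWS is JSON, a list that holds one entry, the list of rows, each a list of 4 numbers: the shift along the tool's x, y, z in cm, then the turn about the tool's z in rad. In form: [[[tx, ty, tz, spin], ...]]. A call has 1 to 12 rows; each row is the pose to reach, as a shift and turn from the pose commanded when the call began, along the tool's axes at that moment; what a row does not reach only later rows make up. A row lasts 1/12 s, in which the tool goes at most 41.7 mm and 7.16 degrees, less where a joint would pass 70% of its speed; a pose out of reach is approached as far as the arm can. A call with a gripper value outside its range is refused whole. OPENING is the opening, from 0 (shut) to 1 (fully open), set as the call begins (- or left out, the last holds). The fingers move at their own pace and stop on an object; the grip force is fixed at half the most. Time passes only in rows, so rows that repeat a pose let the fingers close. It gives the time, the measured TCP pose, the force, the opening and the grip force at its end, in the units of the state.
- monitor.sense(): the state, without advancing time (a new reading comes with each control period).
- capture(name): name is "scene" or "side" or "wrist"; returns the picture (420x560x3 uint8, red, green, blue); there is no depth.
- camera_params(name): a dict with "intrinsics" (3x3 intrinsics, pixels), "dist" ([k1, k2, p1, p2, k3] as OpenCV has them; the pictures are not rectified), "R" (3x3) and "t" (3): a world point X has camera coordinates R X + t. Camera axes: x right, y down, z forward; pixel columns grow to the right and rows downward; lengths in mm; the calibration is good to about 2 mm. A picture is of the moment at which its call begins: read the wrist's pose just before it. camera_params takes no time and is no camera call; for the wrist camera it gives the pose at the moment of the call.
- order.sign_off(): hands the job in; it is judged then, once.
The state is a dict: "time_s": time; "qpos": joint angles; "dq": joint speeds; "effort": joint torques, N m; "eef_pos": TCP position; "eef_rot": TCP orientation; "ft_force": force on the tool from outside, world axes, zero at the start; "moment": the same for the moment, N m; "gripper_width": opening from 0.0 (shut) to 1.0 (fully open); "grip_force": force on a finger pad.
Only numpy, scipy, OpenCV 4.12 (cv2) and the standard library are available. Lean on these libraries where they do the work, as an engineer would, in place of code of your own. Each camera call takes 0.05 s, during which the arm holds its last target. There are 200 camera calls.

## Working session

There is one attempt and no reset: what is moved stays moved. The work goes in short steps, Python scripts to look and compute and a shell command to move; the robot and the scene stay as the last step left them, time stands still between calls to the robot, and variables do not carry over. Pictures are saved under pics/ and viewed, at most 14 in all, crops included, and the job is handed in when it is done.

```bash
mkdir -p pics; ls
cat > h.py <<'E'
import numpy as np,cv2,json
from cell import monitor,capture,camera_params,order
def snap(cam,name,crop=None,k=1):
    p=camera_params(cam); im=capture(cam); np.savez(f'pics/{name}.npz',im=im,K=p['intrinsics'],d=p['dist'],R=p['R'],t=p['t'])
    save(name,name,crop,k)
def save(src,name,crop=None,k=1):
    im=np.load(f'pics/{src}.npz')['im']
    if crop: x0,y0,x1,y1=crop; im=im[y0:y1,x0:x1]
    cv2.imwrite(f'pics/{name}.png',cv2.resize(im[:,:,::-1],None,fx=k,fy=k,interpolation=cv2.INTER_CUBIC))
def ray(name,uv):
    z=np.load(f'pics/{name}.npz'); K,d,R,t=z['K'],z['d'],z['R'],z['t'].ravel()
    n=cv2.undistortPoints(np.array([[uv]],float),K,d)[0,0]
    return -R.T@t, R.T@np.r_[n,1]
def atz(name,uv,h):
    c,v=ray(name,uv); return c+v*(h-c[2])/v[2]
def tri(*obs):
    A=np.zeros((3,3));b=np.zeros(3);rs=[ray(*o) for o in obs]
    for c,v in rs:
        v=v/np.linalg.norm(v);P=np.eye(3)-np.outer(v,v);A+=P;b+=P@c
    x=np.linalg.solve(A,b); return x,[float(np.linalg.norm(np.cross(x-c,v/np.linalg.norm(v)))) for c,v in rs]
def proj(name,X):
    z=np.load(f'pics/{name}.npz'); return cv2.projectPoints(np.array(X,float).reshape(-1,3),cv2.Rodrigues(z['R'])[0],z['t'].astype(float),z['K'],z['d'])[0].reshape(-1,2)
def st():
    s=monitor.sense(); print({k:np.round(s[k],3).tolist() for k in ['time_s','qpos','eef_pos','eef_rot','ft_force','gripper_width','grip_force']})
E
python3 - <<'E'
from h import *
snap('scene','s0',None,1.4);snap('side','d0',None,1.4);st()
E
```

```text
pics
{'time_s': 0.1, 'qpos': [1.003, 0.277, 1.506, 0.0, 1.361, -0.121], 'eef_pos': [248.166, 518.148, 230.536], 'eef_rot': [-3.14, -0.0, 2.695], 'ft_force': [-0.298, 0.451, 0.444], 'gripper_width': 1.001, 'grip_force': 0.0}
```

View pics/s0.png

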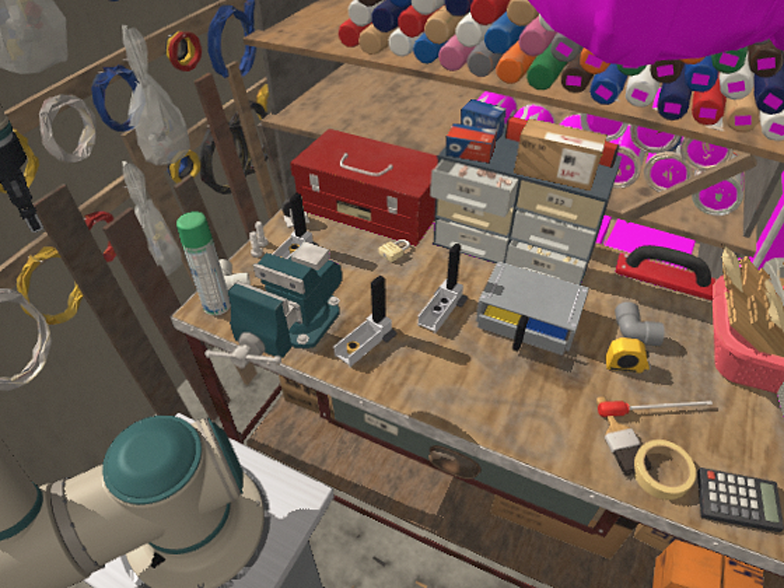

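View pics/d0.png

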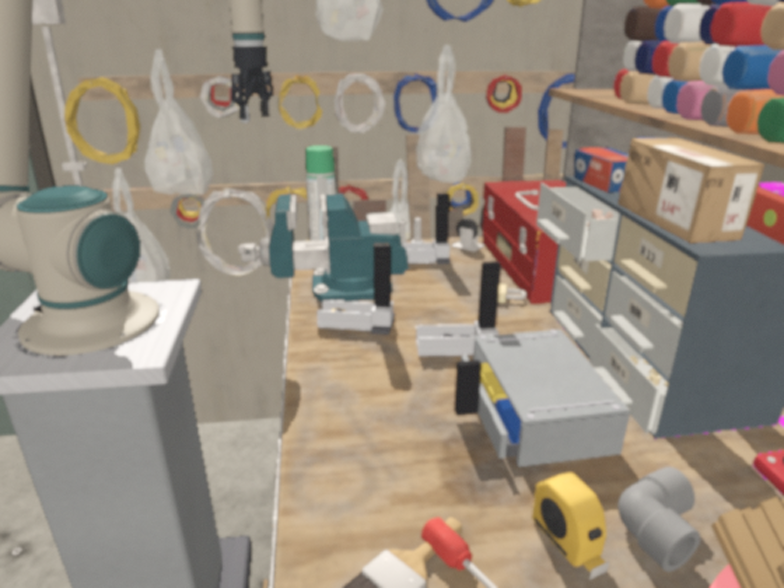

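Run:
```python
from h import *
save('s0','s0c',(180,130,430,270),3.2);save('d0','d0c',(215,130,465,335),2.9)
```

```text
(no output)
```

View pics/s0c.png

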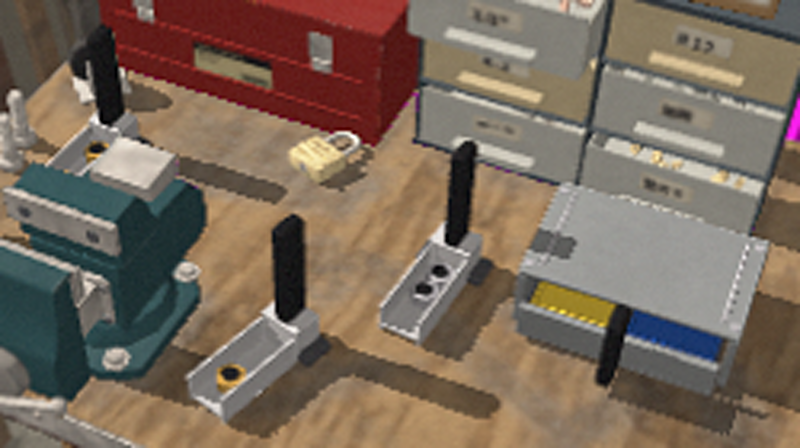

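View pics/d0c.png

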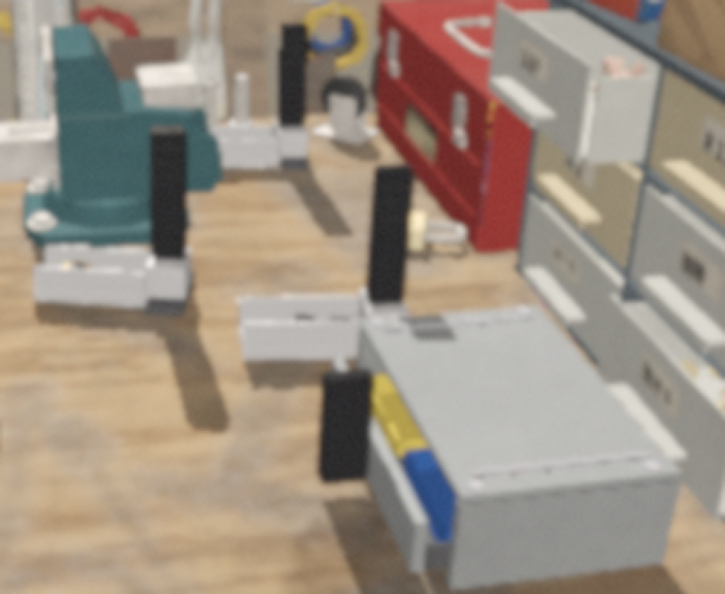

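Run:
```python
from h import *
S=lambda u,v:('s0',(180+u/3.2,130+v/3.2)); D=lambda u,v:('d0',(215+u/2.9,130+v/2.9))
np.set_printoptions(precision=1,suppress=True)
for n,a,b in [('near top',S(288,220),D(168,131)),('mid top',S(463,147),D(393,170)),('far top',S(101,33),D(293,28)),('pull top',S(622,312),D(346,373)),
 ('rFL',S(517,270),D(360,322)),('rBL',S(563,184),D(535,308)),('rBR',S(768,240),D(680,465)),('rFR',S(735,335),D(460,492))]:
    print(n,*tri(a,b))
for n,u,v,h in [('near spL',188,376,30),('near spR',222,402,30),('mid spL',381,320,30),('mid spR',418,325,30),('near nut',230,375,20),('mid n1',440,270,20),('mid n2',424,290,20),('far n',97,150,20),('near blk L',275,322,30),('far spout',55,165,30)]:
    print(n,atz(*S(u,v),h))
print([proj('s0',[248,518,231]),proj('d0',[248,518,231])])
```

```text
near top [477.5 -74.2 139. ] [1.6125223155738377, 1.6125223155739974]
mid top [ 622.3 -164.3  137. ] [1.6709119563199228, 1.6709119563197632]
far top [630.4 200.7 136.2] [1.4152571531636908, 1.4152571531636857]
pull top [ 549.1 -333.2   84.3] [1.9750326352246093, 1.9750326352245346]
rFL [ 584.1 -234.9   58.5] [0.18285663434593485, 0.1828566343458461]
rBL [ 704.7 -235.2   59.7] [0.42894368758444795, 0.4289436875843258]
rBR [ 710.2 -420.5   63.8] [0.8636229920593566, 0.8636229920592116]
rFR [ 588.4 -420.5   61.2] [0.859131883473643, 0.8591318834734212]
near spL [382.1 -29.5  30. ]
near spR [370.8 -67.4  30. ]
mid spL [ 506.3 -144.9   30. ]
mid spR [ 514.7 -175.2   30. ]
near nut [405.1 -55.1  20. ]
mid n1 [ 591.9 -163.9   20. ]
mid n2 [ 563.2 -160.7   20. ]
far n [597.8 200.3  20. ]
near blk L [465.3 -65.7  30. ]
far spout [552.2 217.   30. ]
[array([[ 24.8, 160.1]]), array([[182.4,  89.2]])]
```

```bash
cat >> h.py <<'E'
from scipy.spatial.transform import Rotation as Ro
def go(p,yaw=None):
    "shift in tool axes (cm), spin (rad) from the measured pose"
    s=monitor.sense(); R=Ro.from_euler('xyz',s['eef_rot']).as_matrix()
    sp=0
    if yaw is not None:
        sp=-(yaw-s['eef_rot'][2]); sp=(sp+np.pi/2)%np.pi-np.pi/2
    print('move',np.round(R.T@(np.array(p)-s['eef_pos'])/10,2).tolist(),'spin',round(float(sp),3))
E
python3 -c "
from h import *
go([480,-76,330],-0.25)"
```

```text
move [-46.58, -43.58, -9.88] spin -0.197
```

```bash
python3 -m inch '[[[0,0,-10,0],[0,0,-10,0],[0,0,-10,0],[-46.6,-43.6,-10,-0.2],[-46.6,-43.6,-10,-0.2],[-46.6,-43.6,-10,-0.2],[-46.6,-43.6,-10,-0.2],[-46.6,-43.6,-10,-0.2],[-46.6,-43.6,-10,-0.2],[-46.6,-43.6,-10,-0.2],[-46.6,-43.6,-10,-0.2],[-46.6,-43.6,-10,-0.2]]]' 1; python3 -c "
from h import *
st();go([480,-76,330],-0.25)"
```

```text
time_s: 1.1
eef_pos: [384.3, 168.0, 331.1]
eef_rot: [3.142, -0.0, 2.895]
ft_force: [1.0, 0.4, -1.0]
gripper_width: 0.998
grip_force: 0.0
{'time_s': 1.1, 'qpos': [0.246, -0.009, 1.605, 0.0, 1.546, -1.079], 'eef_pos': [384.329, 167.994, 331.133], 'eef_rot': [3.142, -0.0, 2.895], 'ft_force': [0.968, 0.386, -0.971], 'gripper_width': 0.998, 'grip_force': 0.0}
move [-15.23, -21.33, 0.11] spin 0.004
```

```bash
python3 -m inch '[[[-15.2,-21.3,0,0],[-15.2,-21.3,0,0],[-15.2,-21.3,0,0],[-15.2,-21.3,0,0],[-15.2,-21.3,0,0],[-15.2,-21.3,0,0],[-15.2,-21.3,0,0],[-15.2,-21.3,0,0]]]'; python3 -m inch '[[[0,0,-50,0],[0,0,-50,0],[0,0,-50,0],[0,0,-50,0],[0,0,-50,0],[0,0,-50,0],[0,0,-50,0],[0,0,-50,0],[0,0,-50,0],[0,0,-50,0],[0,0,-50,0],[0,0,-50,0]]]';  python3 -c "
from h import *
st()"
```

```text
time_s: 1.77
eef_pos: [480.7, -76.8, 330.2]
eef_rot: [-3.141, -0.001, 2.89]
ft_force: [-0.2, -0.2, 0.3]
gripper_width: 0.998
grip_force: 0.0
time_s: 2.77
eef_pos: [381.2, -56.8, 735.4]
eef_rot: [3.133, -0.027, 2.897]
ft_force: [-1.1, 0.9, 0.4]
gripper_width: 0.999
grip_force: 0.0
{'time_s': 2.767, 'qpos': [-0.335, 0.238, 0.22, 0.014, 2.711, -1.648], 'eef_pos': [381.176, -56.849, 735.39], 'eef_rot': [3.133, -0.027, 2.897], 'ft_force': [-1.064, 0.882, 0.431], 'gripper_width': 0.999, 'grip_force': 0.0}
```

```bash
python3 -m inch '[[[0,0,10,0],[0,0,10,0],[0,0,10,0],[0,0,10,0],[0,0,10,0]]]';  python3 -c "
from h import *
st()"
```

```text
time_s: 3.18
eef_pos: [378.1, -55.0, 629.5]
eef_rot: [3.132, -0.043, 2.897]
ft_force: [-0.2, -0.9, 0.5]
gripper_width: 1.005
grip_force: 0.0
{'time_s': 3.183, 'qpos': [-0.333, 0.051, 0.812, 0.008, 2.322, -1.653], 'eef_pos': [378.064, -54.99, 629.467], 'eef_rot': [3.132, -0.043, 2.897], 'ft_force': [-0.245, -0.856, 0.518], 'gripper_width': 1.005, 'grip_force': 0.0}
```

```bash
cat >> h.py <<'E'
def tl():
    s=monitor.sense(); z=Ro.from_euler('xyz',s['eef_rot']).as_matrix()[:,2]
    print('t',round(s['time_s'],2),'tilt',round(float(np.degrees(np.arccos(-z[2]))),2),'az',round(float(np.degrees(np.arctan2(z[1],z[0]))),1),'pos',np.round(s['eef_pos'],1).tolist(),'q',np.round(s['qpos'],2).tolist())
E
python3 -c "from h import *; tl()"
for i in 1 2 3; do python3 -m inch '[[[0,0,-30,0],[0,0,-30,0],[0,0,-30,0],[0,0,-30,0],[0,0,-30,0],[0,0,-30,0]]]' >/dev/null;  python3 -c "from h import *; tl()"; done
```

```text
t 3.18 tilt 2.52 az 152.9 pos [378.1, -55.0, 629.5] q [-0.33, 0.05, 0.81, 0.01, 2.32, -1.65]
t 3.68 tilt 0.42 az 87.2 pos [366.1, -56.2, 744.8] q [-0.35, 0.21, 0.22, 0.02, 2.71, -1.66]
t 4.18 tilt 1.84 az -5.8 pos [347.1, -54.5, 756.3] q [-0.36, 0.18, 0.22, 0.02, 2.71, -1.67]
t 4.68 tilt 3.7 az -12.7 pos [327.7, -51.3, 767.1] q [-0.38, 0.15, 0.22, 0.02, 2.71, -1.68]
```

```bash
python3 -c "
from h import *
go([549,-332,200],0.02)"
```

```text
move [-24.62, -21.9, 58.38] spin -0.267
```

```bash
python3 -m inch '[[[-24.6,-21.9,58.4,-0.267],[-24.6,-21.9,58.4,-0.267],[-24.6,-21.9,58.4,-0.267],[-24.6,-21.9,58.4,-0.267],[-24.6,-21.9,58.4,-0.267],[-24.6,-21.9,58.4,-0.267],[-24.6,-21.9,58.4,-0.267],[-24.6,-21.9,58.4,-0.267],[-24.6,-21.9,58.4,-0.267],[-24.6,-21.9,58.4,-0.267],[-24.6,-21.9,58.4,-0.267],[-24.6,-21.9,58.4,-0.267]]]' 1;  python3 -c "
from h import *
tl();go([549,-332,180],0.02);go([549,-332,48],0.02)"
```

```text
time_s: 5.68
eef_pos: [490.9, -258.0, 351.4]
eef_rot: [-3.125, 0.064, -3.121]
ft_force: [-0.3, -0.1, 0.5]
gripper_width: 0.997
grip_force: 0.0
t 5.68 tilt 3.78 az -13.5 pos [490.9, -258.0, 351.4] q [-0.63, 0.17, 1.36, 0.03, 1.55, -2.22]
move [-4.56, -7.22, 17.59] spin 0.0
move [-3.71, -7.0, 30.76] spin 0.0
```

```bash
python3 -m inch '[[[-4.6,-7.2,17.6,0],[-4.6,-7.2,17.6,0],[-4.6,-7.2,17.6,0],[-4.6,-7.2,17.6,0],[-4.6,-7.2,17.6,0],[-4.6,-7.2,17.6,0]]]'; python3 -c "
from h import *
go([549,-332,49]); snap('wrist','w1',None,1.2)"
```

```text
time_s: 6.18
eef_pos: [547.2, -331.0, 173.6]
eef_rot: [-3.132, 0.054, -3.123]
ft_force: [-0.7, 0.9, -1.2]
gripper_width: 1.001
grip_force: 0.0
move [0.5, 0.02, 12.45] spin 0.0
```

View pics/w1.png

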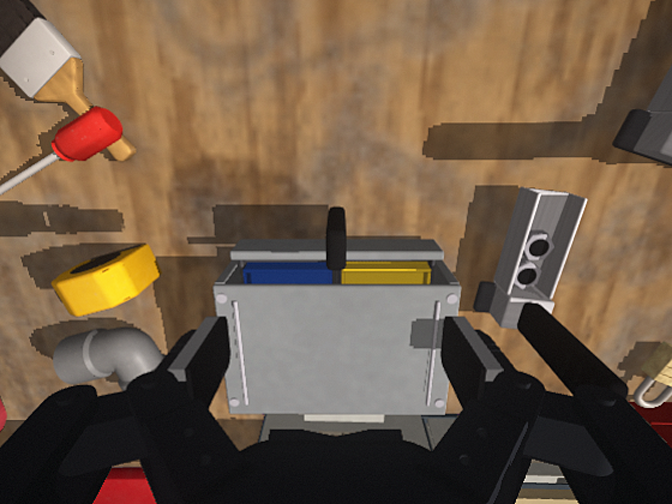

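```bash
python3 -c "
from h import *
f=lambda u,v,h:np.round(atz('w1',(u/1.2,v/1.2),h),1)
print('pull',f(336,210,82),f(336,268,82),'mid',f(530,188,30),f(587,197,30),f(497,297,30),f(555,302,30),'top',f(533,312,140))
print('roof',f(220,285,62),f(458,285,62), tri(('w1',(535/1.2,312/1.2)),('s0',(180+463/3.2,130+147/3.2))))
"; python3 -m inch '[[[0.5,0,12.5,0],[0.5,0,12.5,0],[0.5,0,12.5,0],[0.5,0,12.5,0],[0.5,0,12.5,0]]]'
```

```text
pull [ 520.2 -331.6   82. ] [ 560.7 -330.8   82. ] mid [ 512.4 -183.    30. ] [ 518.5 -137.8   30. ] [ 606.3 -192.1   30. ] [ 609.8 -141.7   30. ] top [ 559.2 -225.9  140. ]
roof [ 585.1 -418.4   62. ] [ 580.8 -238.7   62. ] (array([ 569.56322842, -201.3202238 ,  157.88296816]), [31.27088689474978, 31.27088689474982])
time_s: 6.65
eef_pos: [550.2, -331.4, 55.7]
eef_rot: [-3.128, 0.06, -3.121]
ft_force: [-0.3, -1.1, -0.0]
gripper_width: 1.002
grip_force: 0.0
```

```bash
python3 -m inch '[[[0,0,0.5,0],[0,0,0.5,0],[0,0,0.5,0],[0,0,0.5,0],[0,0,0.5,0],[0,0,0.5,0]]]' 0; python3 -m inch '[[[1.5,0,-0.1,0],[3.5,0,-0.2,0],[5.5,0,-0.35,0],[7.5,0,-0.5,0],[9.5,0,-0.6,0],[11.5,0,-0.75,0],[12.5,0,-0.8,0],[13.2,0,-0.85,0],[13.2,0,-0.85,0]]]'; python3 -c "
from h import *
go([549-131,-335,50])"
```

```text
time_s: 7.15
eef_pos: [550.8, -332.0, 51.4]
eef_rot: [-3.126, 0.063, -3.121]
ft_force: [-3.5, -1.4, 18.0]
gripper_width: 0.154
grip_force: 60.8
time_s: 7.9
eef_pos: [421.6, -334.8, 51.5]
eef_rot: [-3.126, 0.07, -3.125]
ft_force: [10.3, 0.7, -0.5]
gripper_width: 0.153
grip_force: 60.6
move [0.37, -0.01, 0.13] spin 0.0
```

```bash
python3 -m inch '[[[0,0,0,0],[0,0,0,0],[0,0,0,0],[0,0,-15,0],[0,0,-15,0],[0,0,-15,0],[0,0,-15,0],[0,0,-15,0]]]' 1; python3 -c "
from h import *
tl();go([618,-165,215],-0.07)"
```

```text
time_s: 8.57
eef_pos: [411.2, -335.0, 206.7]
eef_rot: [-3.117, 0.069, -3.121]
ft_force: [-0.2, 0.0, 0.6]
gripper_width: 1.001
grip_force: 0.0
t 8.57 tilt 4.21 az -18.4 pos [411.2, -335.0, 206.7] q [-0.84, 0.19, 1.69, 0.04, 1.2, -2.44]
move [-21.04, 16.57, 0.22] spin 0.091
```

```bash
python3 -m inch '[[[-21,16.6,0,0.09],[-21,16.6,0,0.09],[-21,16.6,0,0.09],[-21,16.6,0,0.09],[-21,16.6,0,0.09],[-21,16.6,0,0.09],[-21,16.6,0,0.09],[-21,16.6,0,0.09],[-21,16.6,0,0.09]]]'; python3 -c "
from h import *
tl();go([622,-164,101]); snap('wrist','w2',None,1.2)"
```

```text
time_s: 9.32
eef_pos: [615.0, -161.1, 209.2]
eef_rot: [-3.132, 0.059, 3.074]
ft_force: [-0.0, 0.1, 0.8]
gripper_width: 1.003
grip_force: 0.0
t 9.32 tilt 3.45 az -12.8 pos [615.0, -161.1, 209.2] q [-0.37, 0.35, 1.46, 0.01, 1.28, -1.88]
move [-0.07, -0.14, 10.84] spin 0.0
```

View pics/w2.png

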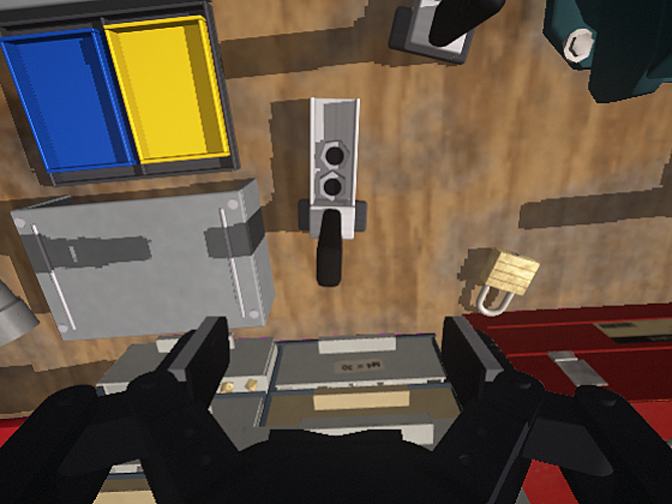

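```bash
python3 -c "
from h import *
f=lambda u,v,h:np.round(atz('w2',(u/1.2,v/1.2),h),1).tolist()
print(proj('w2',[[622,-164,140],[622,-164,100]])*1.2)
print('grip',f(328,283,140),f(330,262,140),'spout',f(312,98,30),f(359,98,30),'blk',f(310,207,30),f(355,207,30))
print('Y',f(105,20,28),f(203,15,28),f(230,157,28),f(137,167,28),'B',f(2,40,28),f(97,27,28),f(132,167,28),f(47,172,28))
print('roof front',f(12,212,62),f(258,178,62),'near grip base',f(440,45,36), 'near foot', f(395,10,10),f(390,50,10),f(465,62,10))
"
python3 -m inch '[[[0,-0.1,10.8,0],[0,-0.1,10.8,0],[0,-0.1,10.8,0],[0,-0.1,10.8,0]]]';python3 -m inch '[[[0,0,0,0],[0,0,0,0],[0,0,0,0],[0,0,0,0],[0,0,0,0],[0,0,0,0]]]' 0;python3 -m inch '[[[0,0,-0.5,0],[0,0,-1,0],[0,0,-1.3,0.1],[0,0,-1.3,0.18],[0,0,-1.3,0.18],[0,0,-1.3,0.18]]]'
```

```text
[[331.9346533  272.02428409]
 [332.91161859 249.72510965]]
grip [629.3, -167.0, 140.0] [615.3, -164.7, 140.0] spout [517.3, -174.5, 30.0] [519.8, -137.0, 30.0] blk [606.0, -184.3, 30.0] [608.6, -144.5, 30.0]
Y [452.5, -326.2, 28.0] [454.4, -251.4, 28.0] [558.6, -248.7, 28.0] [561.6, -330.3, 28.0] B [460.2, -409.5, 28.0] [456.6, -333.6, 28.0] [561.3, -334.7, 28.0] [560.7, -409.7, 28.0]
roof front [587.0, -421.7, 62.0] [572.9, -219.5, 62.0] near grip base [487.7, -75.2, 36.0] near foot [457.2, -104.8, 10.0] [484.8, -109.1, 10.0] [497.8, -47.8, 10.0]
time_s: 9.7
eef_pos: [615.9, -164.4, 96.5]
eef_rot: [-3.136, 0.049, 3.069]
ft_force: [0.7, 0.7, 0.1]
gripper_width: 1.001
grip_force: 0.0
time_s: 10.2
eef_pos: [622.5, -164.9, 104.4]
eef_rot: [-3.131, 0.065, 3.072]
ft_force: [-1.3, 0.5, 4.4]
gripper_width: 0.179
grip_force: 58.9
time_s: 10.7
eef_pos: [620.8, -164.2, 115.9]
eef_rot: [3.14, 0.063, 2.894]
ft_force: [-0.4, 0.8, -2.8]
gripper_width: 0.184
grip_force: 58.3
```

```bash
python3 -m inch '[[[0,0,0.7,0],[0,0,1.1,0],[0,0,1.3,0],[0,0,1.3,0]]]';python3 -m inch '[[[0,0,0,0],[0,0,0,0],[0,0,0,0],[0,0,-4,0],[0,0,-8,0],[0,0,-12,0],[0,0,-16,0],[0,0,-20,0],[0,0,-24,0],[0,0,-24,0]]]' 1; python3 -c "
from h import *
tl();snap('wrist','w3');go([380,-60,600]);go([330,180,620]);go([60,360,620]);go([-260,270,620]);go([-380,40,650])"
```

```text
time_s: 11.03
eef_pos: [621.7, -164.4, 104.2]
eef_rot: [3.14, 0.063, 2.892]
ft_force: [-1.2, 1.3, 6.9]
gripper_width: 0.185
grip_force: 59.9
time_s: 11.87
eef_pos: [609.9, -162.4, 352.2]
eef_rot: [-3.141, 0.08, 2.892]
ft_force: [-0.3, 0.2, 0.7]
gripper_width: 0.996
grip_force: 0.0
t 11.87 tilt 4.57 az -14.4 pos [609.9, -162.4, 352.2] q [-0.38, 0.28, 1.21, 0.01, 1.57, -1.7]
move [22.77, 4.24, -26.95] spin 0.0
move [33.37, 26.26, -29.72] spin 0.0
move [63.9, 37.03, -31.98] spin 0.0
move [92.61, 20.39, -34.12] spin 0.0
move [98.31, -4.86, -37.57] spin 0.0
```

```bash
python3 -m inch '[[[22.8,4.2,-27,0],[22.8,4.2,-27,0],[22.8,4.2,-27,0],[22.8,4.2,-27,0],[22.8,4.2,-27,0],[22.8,4.2,-27,0],[22.8,4.2,-27,0],[22.8,4.2,-27,0],[22.8,4.2,-27,0],[26,10,-27.5,0],[29,17,-28.5,0],[32,23,-29,0]]]'; python3 -c "
from h import *
tl();go([60,360,640]);go([-260,270,640]);go([-380,40,650])"
```

```text
time_s: 12.92
eef_pos: [353.5, 61.8, 605.6]
eef_rot: [3.14, 0.062, 2.888]
ft_force: [1.0, 0.8, 0.5]
gripper_width: 1.001
grip_force: 0.0
t 12.92 tilt 3.58 az -12.7 pos [353.5, 61.8, 605.6] q [-0.01, -0.07, 0.99, -0.02, 2.15, -1.33]
move [35.61, 21.51, -5.63] spin 0.0
move [64.27, 4.77, -7.45] spin 0.0
move [70.04, -20.51, -8.86] spin 0.0
```

```bash
python3 -m inch '[[[12,14,-2.5,0],[12,14,-2.5,0],[12,14,-2.5,0],[12,14,-2.5,0],[12,14,-2.5,0],[35.6,21.5,-5.6,0],[35.6,21.5,-5.6,0],[35.6,21.5,-5.6,0],[35.6,21.5,-5.6,0],[35.6,21.5,-5.6,0],[35.6,21.5,-5.6,0],[35.6,21.5,-5.6,0]]]'; python3 -c "
from h import *
tl();go([-260,270,640]);go([-380,40,650])"
```

```text
time_s: 13.92
eef_pos: [53.6, 361.9, 638.3]
eef_rot: [-3.141, 0.06, 2.906]
ft_force: [1.4, 0.1, -0.6]
gripper_width: 1.003
grip_force: 0.0
t 13.92 tilt 3.45 az -14.4 pos [53.6, 361.9, 638.3] q [1.29, 0.01, 0.83, -0.08, 2.3, -0.1]
move [28.29, -16.25, -1.86] spin 0.0
move [34.53, -41.41, -3.21] spin 0.0
```

```bash
python3 -m inch '[[[28.3,-16.2,-2,0],[28.3,-16.2,-2,0],[28.3,-16.2,-2,0],[28.3,-16.2,-2,0],[28.3,-16.2,-2,0],[28.3,-16.2,-2,0],[28.3,-16.2,-2,0],[28.3,-16.2,-2,0],[28.3,-16.2,-2,0],[31,-26,-2.5,0],[33,-36,-3,0],[34.5,-41.4,-3.2,0]]]'; python3 -m inch '[[[3,-10,-2,0],[3,-10,-2,0],[3,-10,-2,0],[3,-10,-10,0],[3,-10,-10,0]]]'; python3 -c "
from h import *
tl()"
```

```text
time_s: 14.92
eef_pos: [-315.5, 161.7, 644.6]
eef_rot: [3.14, 0.066, 2.888]
ft_force: [-0.9, 0.5, 1.0]
gripper_width: 1.0
grip_force: 0.0
time_s: 15.33
eef_pos: [-373.5, 72.9, 722.8]
eef_rot: [3.14, 0.068, 2.894]
ft_force: [-0.5, 0.9, 1.7]
gripper_width: 1.003
grip_force: 0.0
t 15.33 tilt 3.9 az -13.0 pos [-373.5, 72.9, 722.8] q [2.77, 0.22, 0.3, -0.02, 2.69, 1.43]
```

```bash
for i in 1 2 3; do python3 -m inch '[[[0,-0.3,-50,0],[0,-0.6,-50,0],[0,-1,-50,0],[0,-1,-50,0],[0,-1,-50,0],[0,-1,-50,0],[0,-1,-50,0],[0,-1,-50,0],[0,-1,-50,0],[0,-1,-50,0],[0,-1,-50,0],[0,-1,-50,0]]]'>/dev/null; python3 -c "
from h import *
tl()"; done
```

```text
t 16.33 tilt 1.24 az 4.4 pos [-373.3, 71.0, 738.2] q [2.78, 0.23, 0.22, -0.02, 2.71, 1.44]
t 17.33 tilt 1.01 az 127.7 pos [-353.7, 62.6, 750.8] q [2.78, 0.2, 0.22, -0.02, 2.71, 1.44]
t 18.33 tilt 2.91 az 148.7 pos [-333.8, 52.5, 762.7] q [2.79, 0.16, 0.22, -0.02, 2.71, 1.45]
```

```bash
for i in 1 2 3 4; do python3 -m inch '[[[0,0,-50,0]]]'>/dev/null; python3 -c "
from h import *
tl()"; done; for i in 1 2; do python3 -m inch '[[[0,0,-50,0],[0,0,-50,0],[0,0,-50,0]]]'>/dev/null; python3 -c "
from h import *
tl()"; done
```

```text
t 18.42 tilt 3.61 az 152.3 pos [-326.5, 51.4, 766.5] q [2.78, 0.15, 0.22, -0.02, 2.71, 1.44]
t 18.5 tilt 4.75 az 155.1 pos [-313.7, 48.4, 773.3] q [2.77, 0.13, 0.22, -0.01, 2.71, 1.44]
t 18.58 tilt 5.91 az 156.7 pos [-301.7, 45.5, 779.6] q [2.77, 0.11, 0.22, -0.01, 2.71, 1.44]
t 18.67 tilt 6.97 az 157.7 pos [-290.7, 42.9, 785.0] q [2.76, 0.09, 0.22, -0.0, 2.71, 1.43]
t 18.92 tilt 8.74 az 157.6 pos [-272.1, 37.4, 793.5] q [2.75, 0.06, 0.22, 0.0, 2.71, 1.43]
t 19.17 tilt 10.33 az 157.4 pos [-255.0, 31.3, 800.6] q [2.75, 0.03, 0.22, 0.0, 2.71, 1.42]
```

```bash
for i in 1 2 3 4 5 6 7 8; do python3 -m inch '[[[0,-2,-50,0]]]'>/dev/null;  done; python3 -c "
from h import *
tl()"; for i in 1 2 3 4 5 6; do python3 -m inch '[[[0,-1,-50,0]]]'>/dev/null;  done; python3 -c "
from h import *
tl()"
```

```text
t 19.83 tilt 17.93 az 159.1 pos [-172.2, -8.1, 827.4] q [2.77, -0.1, 0.22, 0.01, 2.71, 1.45]
t 20.33 tilt 23.22 az 160.4 pos [-103.7, -31.5, 839.0] q [2.89, -0.19, 0.22, -0.09, 2.71, 1.48]
```

```bash
for i in 1 2 3 4 5; do python3 -m inch '[[[0,0,-50,0]]]'>/dev/null;  done; python3 -c "
from h import *
tl();st()"
```

```text
t 20.75 tilt 27.92 az 161.0 pos [-47.3, -45.5, 844.2] q [2.89, -0.28, 0.22, -0.09, 2.71, 1.47]
{'time_s': 20.75, 'qpos': [2.89, -0.277, 0.221, -0.089, 2.71, 1.475], 'eef_pos': [-47.262, -45.511, 844.192], 'eef_rot': [3.096, -0.485, 2.907], 'ft_force': [-0.66, 0.383, -0.312], 'gripper_width': 0.999, 'grip_force': 0.0}
```

```bash
python3 -c "
from h import *
go([-350,90,640])"
```

```text
move [19.3, 4.64, 33.51] spin 0.0
```

```bash
python3 -m inch '[[[19.3,4.6,33.5,0],[19.3,4.6,33.5,0],[19.3,4.6,33.5,0],[19.3,4.6,33.5,0],[19.3,4.6,33.5,0],[19.3,4.6,33.5,0],[19.3,4.6,33.5,0],[19.3,4.6,33.5,0],[19.3,4.6,33.5,0],[19.3,4.6,33.5,0],[19.3,4.6,33.5,0]]]'>/dev/null; python3 -c "
from h import *
tl();go([-280,330,600]);go([60,430,560]);go([360,250,500]);go([450,0,450])"
```

```text
t 21.67 tilt 27.74 az 161.0 pos [-351.8, 90.8, 637.2] q [2.59, -0.29, 1.18, 0.1, 1.78, 1.32]
move [-2.97, 24.79, 3.76] spin 0.0
move [-32.04, 42.92, -6.14] spin 0.0
move [-64.39, 32.89, -16.77] spin 0.0
move [-79.64, 10.81, -20.09] spin 0.0
```

```bash
python3 -m inch '[[[-3,24.8,3.8,0],[-3,24.8,3.8,0],[-3,24.8,3.8,0],[-3,24.8,3.8,0],[-3,24.8,3.8,0],[-3,24.8,3.8,0],[-12,31,1,0],[-20,36,-2,0],[-28,41,-5,0],[-32,43,-6.1,0],[-32,43,-6.1,0],[-32,43,-6.1,0]]]'>/dev/null; python3 -c "
from h import *
tl();go([60,430,560]);go([360,250,500]);go([450,0,450])"
```

```text
t 22.67 tilt 27.85 az 160.9 pos [-55.9, 390.3, 576.2] q [1.07, -0.1, 1.2, 0.55, 2.06, -0.0]
move [-9.91, 6.72, -3.07] spin 0.0
move [-42.24, -3.29, -13.76] spin 0.0
move [-57.49, -25.36, -17.14] spin 0.0
```

```bash
python3 -m inch '[[[-9.9,6.7,-3,0],[-9.9,6.7,-3,0],[-9.9,6.7,-3,0],[-20,3.5,-6.5,0],[-30,0.5,-10,0],[-42.2,-3.3,-13.8,0],[-42.2,-3.3,-13.8,0],[-42.2,-3.3,-13.8,0],[-42.2,-3.3,-13.8,0],[-42.2,-3.3,-13.8,0],[-42.2,-3.3,-13.8,0],[-42.2,-3.3,-13.8,0]]]'>/dev/null; python3 -c "
from h import *
tl();go([450,0,450])
go([559,-102,280],-0.3)"
```

```text
t 23.67 tilt 27.89 az 161.0 pos [361.4, 248.5, 498.6] q [0.23, 0.21, 1.05, 0.33, 2.27, -0.93]
move [-15.11, -21.9, -3.4] spin 0.0
move [-34.55, -29.58, 5.26] spin 0.06
```

```bash
python3 -m inch '[[[-34.6,-29.6,5.3,0],[-34.6,-29.6,5.3,0],[-34.6,-29.6,5.3,0],[-34.6,-29.6,5.3,0],[-34.6,-29.6,5.3,0],[-34.6,-29.6,5.3,0],[-34.6,-29.6,5.3,0],[-34.6,-29.6,5.3,0],[-34.6,-29.6,5.3,0],[-34.6,-29.6,5.3,0],[-34.6,-29.6,5.3,0],[-34.6,-29.6,5.3,0]]]'>/dev/null; python3 -c "
from h import *
tl();snap('scene','s4');save('s4','s4c',(180,130,430,270),3.2); snap('wrist','w4',None,1.2);st()"
```

```text
t 24.67 tilt 28.1 az 161.1 pos [559.1, -104.5, 274.6] q [-0.31, 0.53, 1.1, 0.01, 2.01, -1.63]
{'time_s': 24.767, 'qpos': [-0.308, 0.524, 1.096, 0.014, 2.012, -1.628], 'eef_pos': [557.368, -99.755, 279.327], 'eef_rot': [3.096, -0.488, 2.905], 'ft_force': [-0.893, 0.658, 0.643], 'gripper_width': 1.001, 'grip_force': 0.0}
```

View pics/w4.png

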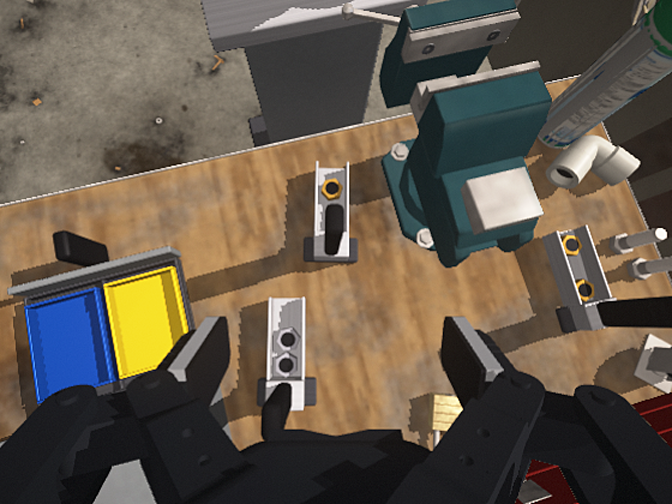

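View pics/s4c.png

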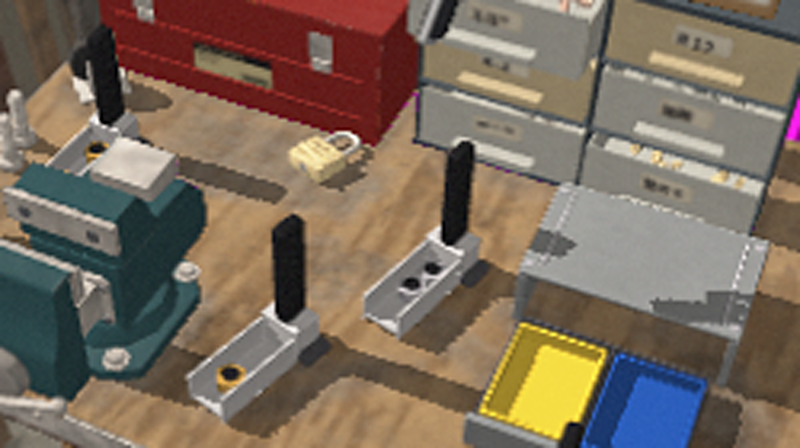

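```bash
python3 -c "
from h import *
f=lambda u,v,h:np.round(atz('w4',(u/1.2,v/1.2),h),1).tolist()
print(Ro.from_euler('xyz',monitor.sense()['eef_rot']).as_matrix().round(3))
print('near',f(318,163,30),f(349,163,30),f(315,232,30),f(353,232,30))
print('far',f(605,228,30),f(557,233,30),f(573,308,30),'nuts',f(572,244,20),f(585,290,20))
print('mid',f(270,300,30),f(304,300,30),f(264,378,30),f(304,378,30))
print('vise',f(418,110,150),f(445,265,100),f(445,265,30),f(525,238,100),f(390,160,20))
S=lambda u,v:('s4',(180+u/3.2,130+v/3.2))
print(proj('s4',[[477.5,-74,140],[620,-164,140],[630,201,140]])*3.2-np.array([180,130])*3.2)
go([470,-72,101])
go([470+20,-72-7,101+40])
"
```

```text
[[-0.859  0.255 -0.445]
 [ 0.207  0.966  0.154]
 [ 0.469  0.04  -0.882]]
near [375.1, -64.0, 30.0] [384.0, -27.9, 30.0] [456.6, -88.4, 30.0] [467.4, -45.9, 30.0]
far [537.1, 246.7, 30.0] [528.4, 187.8, 30.0] [615.1, 173.2, 30.0] nuts [545.0, 207.9, 20.0] [600.6, 202.1, 20.0]
mid [519.3, -155.6, 30.0] [528.8, -119.4, 30.0] [597.9, -180.2, 30.0] [609.0, -139.3, 30.0]
vise [401.5, 20.8, 150.0] [535.7, 19.9, 100.0] [531.2, 46.3, 30.0] [530.1, 104.4, 100.0] [388.1, 24.5, 20.0]
[[287.45824219 220.99876628]
 [461.48853257 147.67708639]
 [ 99.73861722  31.34473307]]
move [-0.28, -0.27, 20.05] spin 0.0
move [-0.27, -0.27, 15.52] spin 0.0
```

```bash
python3 -m inch '[[[-0.3,-0.3,4,0],[-0.3,-0.3,8,0],[-0.3,-0.3,12,0],[-0.3,-0.3,15.5,0],[-0.3,-0.3,18,0],[-0.3,-0.3,20,0],[-0.3,-0.3,20,0],[-0.3,-0.3,20,0]]]'; python3 -m inch '[[[0,0,0,0],[0,0,0,0],[0,0,0,0],[0,0,0,0],[0,0,0,0],[0,0,0,0]]]' 0;python3 -c "
from h import *
tl()"
```

```text
time_s: 25.43
eef_pos: [470.7, -70.8, 104.1]
eef_rot: [3.096, -0.484, 2.908]
ft_force: [0.2, 0.0, 0.2]
gripper_width: 1.002
grip_force: 0.0
time_s: 25.93
eef_pos: [471.2, -72.9, 103.6]
eef_rot: [3.099, -0.483, 2.906]
ft_force: [-1.1, -4.9, 5.5]
gripper_width: 0.175
grip_force: 57.9
t 25.93 tilt 27.78 az 161.3 pos [471.2, -72.9, 103.6] q [-0.31, 0.51, 1.58, 0.01, 1.54, -1.63]
```

```bash
cat > plan.py <<'E'
from h import *
PTS=dict(spB=(-58,0,5),spWL=(-58,20,30),spWR=(-58,-20,30),bkL=(30,20,0),bkR=(30,-20,0),fL=(61,33,0),fR=(61,-33,0),f2L=(31,33,0),f2R=(31,-33,0),gt=(45,0,140))
def model(grip,psi):
    s=monitor.sense(); R=Ro.from_euler('xyz',s['eef_rot']).as_matrix(); p=s['eef_pos']
    Rs=Ro.from_euler('z',psi).as_matrix(); o=np.array([grip[0],grip[1],0])-Rs@[45,0,0]
    f=lambda q:(R.T@(o+Rs@np.array(q,float)-p)).tolist()
    d={k:f(v) for k,v in PTS.items()}; d['spout']=f((-58,0,9)); d['in']=f((30,0,4)); d['phi0']=s['eef_rot'][2]
    json.dump(d,open('m.json','w'))
def traj(tgt,phis,start=0,tab=True):
    "phis deg relative to the present pose; spout kept at tgt"
    s=monitor.sense(); R0=Ro.from_euler('xyz',s['eef_rot']).as_matrix(); p0=np.array(s['eef_pos']); m=json.load(open('m.json'))
    for ph in phis:
        R=R0@Ro.from_euler('z',ph,degrees=True).as_matrix(); p=np.array(tgt)-R@m['spout']
        P={k:p+R@np.array(m[k]) for k in PTS}
        ax=R@(np.array(m['spout'])-m['in']); 
        print(ph,'row',[*np.round(R0.T@(p-p0)/10,1).tolist(),round(float(np.radians(ph)),2)],'dip',round(float(np.degrees(np.arcsin(-ax[2]/np.linalg.norm(ax)))),1),'head',round(float(np.degrees(np.arctan2(ax[1],ax[0])))),'tcp',p.round().tolist(),end=' ')
        if tab: print({k:v.round().astype(int).tolist() for k,v in P.items()})
        else: print()
E
python3 -c "
from plan import *
model((477,-75),-0.27)
traj([490,-295,50],[0,30,60,90,120,150,160,180])"
```

```text
0 row [-12.9, -20.9, -12.3, 0.0] dip -3.3 head 165 tcp [583.0, -320.0, 145.0] {'spB': [490, -295, 46], 'spWL': [495, -276, 71], 'spWR': [485, -314, 71], 'bkL': [580, -299, 41], 'bkR': [569, -338, 41], 'fL': [613, -295, 41], 'fR': [596, -359, 41], 'f2L': [585, -287, 41], 'f2R': [567, -351, 41], 'gt': [589, -322, 181]}
30 row [-12.4, -23.1, -12.3, 0.52] dip -0.8 head 137 tcp [574.0, -340.0, 146.0] {'spB': [489, -296, 46], 'spWL': [506, -276, 66], 'spWR': [480, -305, 75], 'bkL': [567, -341, 40], 'bkR': [541, -370, 50], 'fL': [599, -352, 38], 'fR': [556, -400, 54], 'f2L': [577, -332, 37], 'f2R': [533, -380, 53], 'gt': [583, -337, 182]}
60 row [-11.0, -24.7, -12.3, 1.05] dip 7.6 head 111 tcp [558.0, -353.0, 152.0] {'spB': [489, -296, 46], 'spWL': [514, -283, 60], 'spWR': [480, -294, 77], 'bkL': [538, -372, 50], 'bkR': [503, -383, 66], 'fL': [561, -397, 50], 'fR': [504, -415, 77], 'f2L': [549, -369, 45], 'f2R': [492, -388, 72], 'gt': [572, -347, 186]}
90 row [-9.0, -25.4, -12.3, 1.57] dip 19.9 head 86 tcp [539.0, -355.0, 161.0] {'spB': [488, -296, 47], 'spWL': [518, -293, 57], 'spWR': [485
[... 782 characters left out ...]
f2R': [426, -293, 121], 'gt': [537, -332, 206]}
160 row [-4.9, -22.9, -12.3, 2.79] dip 49.1 head 15 tcp [510.0, -322.0, 181.0] {'spB': [487, -295, 48], 'spWL': [507, -317, 58], 'spWR': [507, -278, 66], 'bkL': [431, -329, 110], 'bkR': [431, -290, 118], 'fL': [413, -347, 132], 'fR': [412, -283, 145], 'f2L': [431, -342, 108], 'f2R': [430, -277, 122], 'gt': [535, -327, 207]}
180 row [-4.5, -21.5, -12.3, 3.14] dip 52.2 head -13 tcp [510.0, -308.0, 183.0] {'spB': [487, -294, 48], 'spWL': [501, -320, 61], 'spWR': [512, -281, 63], 'bkL': [429, -301, 116], 'bkR': [440, -262, 118], 'fL': [408, -309, 141], 'fR': [427, -246, 144], 'f2L': [424, -313, 117], 'f2R': [443, -250, 120], 'gt': [535, -317, 209]}
```

```bash
python3 -m inch '[[[0.5,0,-1,0],[1.4,0.1,-2.6,0],[2.8,0.2,-5.3,0],[4.2,0.4,-8,0],[5.6,0.5,-10.6,0],[7.5,0.6,-14.1,0],[7.5,0.6,-14.1,0]]]'; python3 -c "
from plan import *
tl();traj([490,-295,160],[60,85],tab=False)"
```

```text
time_s: 26.52
eef_pos: [472.2, -72.5, 269.7]
eef_rot: [3.097, -0.473, 2.907]
ft_force: [0.7, 0.1, -0.5]
gripper_width: 0.179
grip_force: 59.9
t 26.52 tilt 27.19 az 160.9 pos [472.2, -72.5, 269.7] q [-0.31, 0.38, 1.36, 0.01, 1.88, -1.63]
60 row [-13.5, -25.0, -7.2, 1.05] dip 7.8 head 111 tcp [557.0, -353.0, 263.0] 
85 row [-11.8, -25.6, -7.2, 1.48] dip 17.7 head 90 tcp [541.0, -356.0, 270.0]
```

```bash
python3 -m inch '[[[-1,-2,-0.6,0.1],[-2,-4.2,-1.2,0.22],[-3.2,-6.4,-1.8,0.34],[-4.4,-8.6,-2.4,0.46],[-5.6,-11,-3,0.58],[-6.8,-13.5,-3.6,0.7],[-8,-16,-4.4,0.82],[-9.2,-18.5,-5.2,0.94],[-10.2,-21,-6,1.06],[-11,-23,-6.6,1.18],[-11.6,-24.6,-7,1.3],[-11.9,-25.6,-7.2,1.42]]]'; python3 -c "
from plan import *
tl();traj([490,-295,50],[0,10,20,30,40,50,60,70,80],tab=False);snap('wrist','w5');snap('side','d5',(180,60,460,340),2)"
```

```text
time_s: 27.52
eef_pos: [540.1, -357.2, 259.7]
eef_rot: [-2.667, -0.107, 1.443]
ft_force: [-0.4, 0.6, -2.2]
gripper_width: 0.178
grip_force: 59.9
t 27.52 tilt 27.81 az 160.9 pos [540.1, -357.2, 259.7] q [-0.62, 0.66, 0.88, -0.15, 2.06, -0.55]
0 row [-0.9, 4.9, 8.8, 0.0] dip 16.1 head 93 tcp [544.0, -356.0, 158.0] 
10 row [-0.9, 4.2, 8.8, 0.17] dip 20.5 head 85 tcp [537.0, -355.0, 162.0] 
20 row [-0.8, 3.5, 8.8, 0.35] dip 25.1 head 76 tcp [531.0, -353.0, 165.0] 
30 row [-0.5, 2.8, 8.8, 0.52] dip 29.8 head 67 tcp [525.0, -350.0, 168.0] 
40 row [-0.1, 2.2, 8.8, 0.7] dip 34.4 head 58 tcp [520.0, -346.0, 172.0] 
50 row [0.4, 1.6, 8.8, 0.87] dip 38.8 head 48 tcp [516.0, -341.0, 175.0] 
60 row [0.9, 1.2, 8.8, 1.05] dip 42.9 head 37 tcp [513.0, -335.0, 177.0] 
70 row [1.6, 0.8, 8.8, 1.22] dip 46.5 head 26 tcp [511.0, -329.0, 180.0] 
80 row [2.3, 0.6, 8.8, 1.4] dip 49.4 head 13 tcp [509.0, -322.0, 181.0]
```

View pics/d5.png

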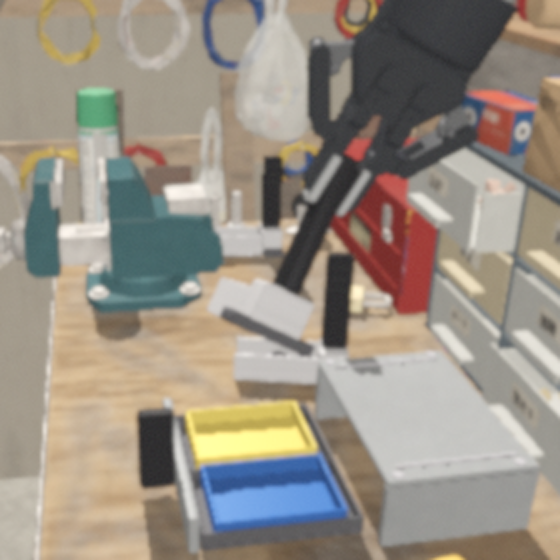

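```bash
python3 -m inch '[[[-0.2,1,2,0],[-0.5,2.5,5,0],[-0.8,4,7.5,0],[-0.9,4.9,8.8,0],[-0.9,4.9,8.8,0],[-0.9,4.9,8.8,0]]]'; python3 -c "
from plan import *
tl();traj([490,-295,50],[0,24,48,72,85],tab=False);m=json.load(open('m.json'));s=monitor.sense();print(Ro.from_euler('xyz',s['eef_rot']).as_matrix()@m['spout']+s['eef_pos'])"
```

```text
time_s: 28.12
eef_pos: [543.0, -352.0, 159.5]
eef_rot: [-2.665, -0.112, 1.451]
ft_force: [-0.1, 0.8, -2.3]
gripper_width: 0.177
grip_force: 59.9
t 28.12 tilt 27.98 az 160.9 pos [543.0, -352.0, 159.5] q [-0.61, 0.7, 1.05, -0.13, 1.86, -0.53]
0 row [-0.4, 0.2, 0.0, 0.0] dip 15.8 head 94 tcp [544.0, -356.0, 158.0] 
24 row [-0.1, -1.5, 0.0, 0.42] dip 26.7 head 73 tcp [529.0, -353.0, 166.0] 
48 row [0.8, -3.0, 0.0, 0.84] dip 37.8 head 51 tcp [518.0, -343.0, 174.0] 
72 row [2.2, -3.9, 0.0, 1.26] dip 47.1 head 24 tcp [511.0, -328.0, 180.0] 
85 row [3.2, -4.2, 0.0, 1.48] dip 50.6 head 7 tcp [510.0, -319.0, 182.0] 
[ 488.60288465 -290.95130363   51.6912969 ]
```

```bash
python3 -m inch '[[[-0.1,-0.3,0,0.12],[-0.1,-0.7,0,0.24],[-0.1,-1.2,0,0.36],[0,-1.7,0,0.48],[0.2,-2.2,0,0.6],[0.5,-2.6,0,0.72],[0.8,-3,0,0.84],[1.2,-3.3,0,0.96],[1.5,-3.6,0,1.08],[2,-3.8,0,1.2],[2.4,-4,0,1.32],[2.9,-4.2,0,1.44]]]'; python3 -m inch '[[[0,0,0,0],[0,0,0,0],[0,0,0,0],[0,0,0,0],[0,0,0,0],[0,0,0,0]]]'; python3 -c "
from plan import *
tl();m=json.load(open('m.json'));s=monitor.sense();print(Ro.from_euler('xyz',s['eef_rot']).as_matrix()@m['spout']+s['eef_pos']);traj([488,-292,50],[15])
snap('wrist','w6');snap('side','d6');a=np.load('pics/w6.npz')['im'];b=np.load('pics/d6.npz')['im'];cv2.imwrite('pics/c6.png',np.hstack([cv2.resize(a,(420,315)),cv2.resize(b[90:340,170:440],(380,315))])[:,:,::-1])"
```

```text
time_s: 29.12
eef_pos: [510.1, -322.3, 184.9]
eef_rot: [-2.959, 0.448, 0.073]
ft_force: [-0.0, -0.3, -1.0]
gripper_width: 0.179
grip_force: 59.9
time_s: 29.62
eef_pos: [509.5, -322.5, 182.1]
eef_rot: [-2.954, 0.451, 0.08]
ft_force: [-0.3, 0.2, -1.5]
gripper_width: 0.177
grip_force: 60.0
t 29.62 tilt 27.83 az 161.0 pos [509.5, -322.5, 182.1] q [-0.6, 0.62, 1.15, -0.13, 1.83, 0.93]
[ 490.15057713 -297.42367037   50.45673266]
15 row [-0.1, -1.6, 0.2, 0.26] dip 52.2 head -12 tcp [508.0, -306.0, 183.0] {'spB': [485, -291, 48], 'spWL': [499, -317, 61], 'spWR': [510, -278, 63], 'bkL': [426, -299, 116], 'bkR': [437, -261, 119], 'fL': [406, -308, 141], 'fR': [424, -245, 145], 'f2L': [422, -312, 116], 'f2R': [440, -248, 120], 'gt': [533, -315, 209]}
```

View pics/c6.png

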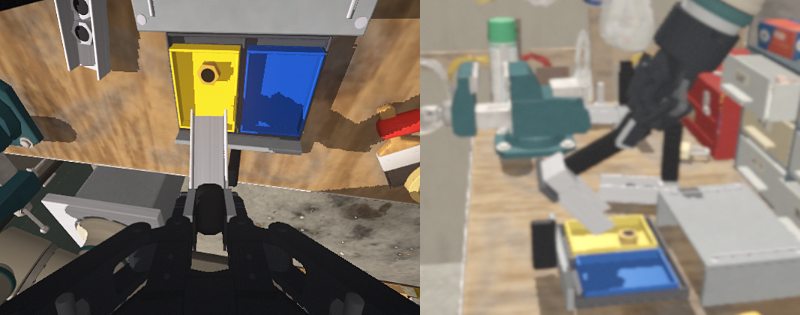

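```bash
python3 -c "
from plan import *
go([509,-322,300])"
```

```text
move [-5.19, -2.03, -10.41] spin 0.0
```

```bash
python3 -m inch '[[[-2,-0.8,-4,0],[-3.8,-1.5,-7.6,0],[-5.2,-2,-10.4,0],[-5.2,-2,-10.4,-0.12],[-5.2,-2,-10.4,-0.24],[-5.2,-2,-10.4,-0.36],[-5.2,-2,-10.4,-0.48],[-5.2,-2,-10.4,-0.6],[-5.2,-2,-10.4,-0.72],[-5.2,-2,-10.4,-0.84],[-5.2,-2,-10.4,-0.96],[-5.2,-2,-10.4,-1.08]]]' >/dev/null; python3 -m inch '[[[0,0,0,-0.12],[0,0,0,-0.24],[0,0,0,-0.36],[0,0,0,-0.48],[0,0,0,-0.6],[0,0,0,-0.72],[0,0,0,-0.84],[0,0,0,-0.96],[0,0,0,-1.08],[0,0,0,-1.2],[0,0,0,-1.32],[0,0,0,-1.44]]]' >/dev/null;  python3 -m inch '[[[0,0,0,-0.12],[0,0,0,-0.24],[0,0,0,-0.34],[0,0,0,-0.34]]]' >/dev/null; python3 -c "
from plan import *
tl();st();go([471,-73,290]);go([471,-73,106])"
```

```text
t 32.05 tilt 27.87 az 161.0 pos [508.7, -322.1, 299.9] q [-0.6, 0.58, 0.95, -0.14, 2.08, -1.97]
{'time_s': 32.05, 'qpos': [-0.604, 0.575, 0.955, -0.144, 2.079, -1.971], 'eef_pos': [508.702, -322.055, 299.93], 'eef_rot': [3.095, -0.484, 2.909], 'ft_force': [-0.274, -0.203, -1.739], 'gripper_width': 0.176, 'grip_force': 60.012}
move [7.86, 23.1, 6.34] spin 0.0
move [-0.7, 22.34, 22.6] spin 0.0
```

```bash
python3 -m inch '[[[7.9,23.1,6.3,0],[7.9,23.1,6.3,0],[7.9,23.1,6.3,0],[7.9,23.1,6.3,0],[7.9,23.1,6.3,0],[7.9,23.1,6.3,0],[7.9,23.1,6.3,0],[7.9,23.1,6.3,0]]]' >/dev/null; python3 -c "
from plan import *
go([471,-73,120]);go([471,-73,105])"
```

```text
move [-8.02, -0.84, 15.08] spin 0.0
move [-8.72, -0.9, 16.4] spin 0.0
```

```bash
python3 -m inch '[[[-4,-0.4,7.5,0],[-7,-0.8,13,0],[-8,-0.8,15.1,0],[-8.5,-0.9,16,0],[-8.7,-0.9,16.4,0],[-8.7,-0.9,16.4,0],[-8.7,-0.9,16.4,0]]]';  python3 -m inch '[[[0,0,0,0],[0,0,0,0],[0,0,0,0],[0,0,0,0],[0,0,-4,0],[0,0,-8,0],[0,0,-12,0],[0,0,-15,0],[0,0,-15,0]]]' 1; python3 -c "
from plan import *
tl()
S=lambda u,v:('s0',(180+u/3.2,130+v/3.2)); D=lambda u,v:('d0',(215+u/2.9,130+v/2.9))
for a,b in [(S(412,32),D(497,100)),(S(580,75),D(583,160)),(S(417,110),D(520,195)), (S(415,90),D(517,245))]: print(*tri(a,b))
snap('scene','s7',(180,60,460,270),2.8)
"
```

```text
time_s: 33.3
eef_pos: [472.1, -76.4, 103.8]
eef_rot: [3.098, -0.484, 2.904]
ft_force: [0.1, 0.2, -2.2]
gripper_width: 0.182
grip_force: 59.9
time_s: 34.05
eef_pos: [542.0, -99.0, 242.3]
eef_rot: [3.098, -0.471, 2.906]
ft_force: [0.3, -0.0, 0.7]
gripper_width: 1.004
grip_force: 0.0
t 34.05 tilt 27.11 az 161.0 pos [542.0, -99.0, 242.3] q [-0.31, 0.5, 1.21, 0.01, 1.9, -1.64]
[732.78860006 -69.34836322 152.24047717] [3.2688865187271743, 3.2688865187270952]
[ 726.97744669 -229.38547729  164.00223412] [0.6638635670866535, 0.6638635670867035]
[752.53531331 -73.21323563  63.7196481 ] [8.398867236759333, 8.39886723675926]
[777.62920759 -56.81931396  32.72323937] [17.518859299625714, 17.51885929962571]
```

View pics/s7.png

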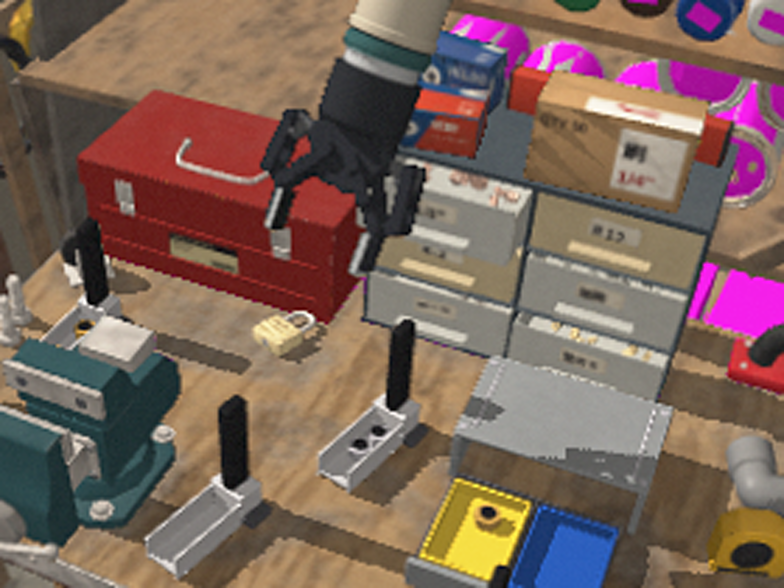

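```bash
python3 -c "
from plan import *
go([605,-159,262])"
```

```text
move [-5.85, -4.14, -5.7] spin 0.0
```

```bash
python3 -m inch '[[[-3,-2,-3.5,0],[-5.9,-4.1,-5.7,0],[-5.9,-4.1,-5.7,0],[-5.9,-4.1,-5.7,0]]]';python3 -c "
from plan import *
go([605,-159,109])"
```

```text
time_s: 34.43
eef_pos: [604.3, -159.7, 256.2]
eef_rot: [3.097, -0.485, 2.905]
ft_force: [-0.1, 0.2, 0.3]
gripper_width: 0.999
grip_force: 0.0
move [-6.91, -0.49, 12.99] spin 0.0
```

Descend in steps while watching force.

```bash
python3 -m inch '[[[-1.4,-0.1,2.6,0],[-2.8,-0.2,5.2,0],[-4.1,-0.3,7.8,0],[-4.1,-0.3,7.8,0]]]'; python3 -m inch '[[[-1.4,-0.1,2.6,0],[-2.8,-0.2,5.2,0],[-2.8,-0.2,5.2,0],[-2.8,-0.2,5.2,0]]]'; python3 -m inch '[[[0,0,0,0],[0,0,0,0],[0,0,0,0],[0,0,0,0],[0,0,0,0],[0,0,0,0]]]' 0;python3 -c "
from plan import *
tl();model((620,-164),-0.27);m=json.load(open('m.json'));print(m['spout'],proj('s7',[[620,-164,140]]))"
```

```text
time_s: 34.77
eef_pos: [599.6, -155.2, 164.5]
eef_rot: [3.094, -0.496, 2.908]
ft_force: [-0.8, 0.8, -1.1]
gripper_width: 1.0
grip_force: 0.0
time_s: 35.1
eef_pos: [602.8, -156.3, 111.5]
eef_rot: [3.096, -0.488, 2.908]
ft_force: [0.0, 0.4, 0.6]
gripper_width: 1.002
grip_force: 0.0
time_s: 35.6
eef_pos: [604.2, -157.8, 112.1]
eef_rot: [3.098, -0.483, 2.906]
ft_force: [-0.1, -2.6, 2.3]
gripper_width: 0.182
grip_force: 58.0
t 35.6 tilt 27.77 az 161.2 pos [604.2, -157.8, 112.1] q [-0.36, 0.7, 1.17, -0.01, 1.75, -1.68]
[28.400761868915723, -4.442129935210412, 131.20618900507665] [[324.21516643 176.1490895 ]]
```

```bash
python3 -m inch '[[[0.5,0,-1,0],[1.4,0.1,-2.6,0],[2.8,0.2,-5.3,0],[4.2,0.4,-8,0],[5.6,0.5,-10.6,0],[7.5,0.6,-14.1,0],[7.5,0.6,-14.1,0]]]'; python3 -c "
from plan import *
tl();traj([490,-380,160],[85],tab=False);traj([490,-380,50],[85,100,115])
for u,v in [(58,270),(152,245),(158,280),(75,317)]: print(atz('w1',(u/1.2,v/1.2),50).round())"
```

```text
time_s: 36.18
eef_pos: [604.7, -157.8, 279.3]
eef_rot: [3.098, -0.472, 2.906]
ft_force: [-0.7, 0.4, -0.3]
gripper_width: 0.175
grip_force: 58.7
t 36.18 tilt 27.16 az 161.0 pos [604.7, -157.8, 279.3] q [-0.36, 0.62, 0.92, -0.01, 2.08, -1.69]
85 row [-0.8, -27.6, -0.9, 1.48] dip 17.7 head 90 tcp [546.0, -428.0, 273.0] 
85 row [-5.8, -28.1, 8.9, 1.48] dip 17.7 head 90 tcp [546.0, -428.0, 163.0] {'spB': [488, -381, 47], 'spWL': [518, -376, 57], 'spWR': [483, -370, 76], 'bkL': [506, -468, 64], 'bkR': [471, -462, 83], 'fL': [518, -499, 69], 'fR': [461, -489, 100], 'f2L': [517, -471, 58], 'f2R': [460, -461, 90], 'gt': [558, -435, 192]}
100 row [-5.1, -28.1, 8.9, 1.75] dip 24.4 head 77 tcp [539.0, -427.0, 166.0] {'spB': [488, -381, 47], 'spWL': [518, -382, 56], 'spWR': [487, -366, 75], 'bkL': [486, -467, 74], 'bkR': [455, -452, 93], 'fL': [491, -500, 82], 'fR': [439, -474, 113], 'f2L': [496, -473, 68], 'f2R': [444, -447, 100], 'gt': [551, -433, 195]}
115 row [-4.3, -28.0, 8.9, 2.01] dip 31.2 head 64 tcp [533.0, -425.0, 169.0] {'spB': [487, -381, 47], 'spWL': [517, -388, 56], 'spWR': [491, -363, 74], 'bkL': [467, -461, 84], 'bkR': [441, -436, 102], 'fL': [465, -492, 95], 'fR': [423, -452, 125], 'f2L': [475, -470, 79], 'f2R': [433, -429, 108], 'gt': [545, -430, 199]}
[ 581. -549.   50.]
[ 558. -472.   50.]
[ 588. -471.   50.]
[ 623. -545.   50.]
```

```bash
python3 -m inch '[[[0.5,-2,-0.6,0.1],[0.8,-4.2,-1.2,0.22],[1,-6.4,-1.5,0.34],[1,-8.6,-1.5,0.46],[1,-11,-1.5,0.58],[1,-13.5,-1.5,0.7],[1,-16.5,-1.5,0.82],[0.5,-19.5,-1.5,0.94],[0,-22.5,-1.5,1.06],[-0.3,-25,-1.5,1.18],[-0.6,-26.8,-1.2,1.3],[-0.8,-27.6,-0.9,1.42]]]'; python3 -c "
from plan import *
tl();traj([490,-380,50],[0],tab=False)"
```

```text
time_s: 37.18
eef_pos: [543.7, -430.2, 262.8]
eef_rot: [-2.667, -0.106, 1.441]
ft_force: [0.2, 0.6, -2.6]
gripper_width: 0.18
grip_force: 58.7
t 37.18 tilt 27.82 az 160.9 pos [543.7, -430.2, 262.8] q [-0.68, 0.75, 0.71, -0.19, 2.13, -0.65]
0 row [-0.8, 5.0, 8.8, 0.0] dip 16.1 head 93 tcp [548.0, -428.0, 161.0]
```

```bash
python3 -m inch '[[[-0.2,1,2,0],[-0.5,2.5,5,0],[-0.8,4,7.5,0],[-0.8,5,8.8,0],[-0.8,5,8.8,0],[-0.8,5,8.8,0]]]'; python3 -c "
from plan import *
traj([490,-380,50],[0,24,48,72,85],tab=False)"
```

```text
time_s: 37.68
eef_pos: [548.9, -424.1, 161.9]
eef_rot: [-2.665, -0.111, 1.449]
ft_force: [0.2, 0.2, -1.3]
gripper_width: 0.181
grip_force: 58.7
0 row [-0.4, 0.1, 0.1, 0.0] dip 15.8 head 94 tcp [549.0, -428.0, 161.0] 
24 row [-0.4, -1.1, 0.1, 0.42] dip 26.7 head 73 tcp [538.0, -427.0, 166.0] 
48 row [0.2, -2.2, 0.1, 0.84] dip 37.8 head 51 tcp [529.0, -421.0, 172.0] 
72 row [1.1, -2.9, 0.1, 1.26] dip 47.1 head 24 tcp [524.0, -412.0, 176.0] 
85 row [1.7, -3.2, 0.1, 1.48] dip 50.6 head 7 tcp [523.0, -405.0, 178.0]
```

```bash
python3 -m inch '[[[-0.4,-0.2,0.1,0.12],[-0.4,-0.5,0.1,0.24],[-0.4,-0.9,0.1,0.36],[-0.3,-1.3,0.1,0.48],[-0.2,-1.6,0.1,0.6],[0,-1.9,0.1,0.72],[0.2,-2.2,0.1,0.84],[0.4,-2.4,0.1,0.96],[0.7,-2.6,0.1,1.08],[0.9,-2.8,0.1,1.2],[1.2,-3,0.1,1.32],[1.6,-3.1,0.1,1.44]]]'; python3 -m inch '[[[0,0,0,0],[0,0,0,0],[0,0,0,0],[0,0,0,0],[0,0,0,0],[0,0,0,0]]]'; python3 -c "
from plan import *
tl();go([523,-405,300]);m=json.load(open('m.json'));s=monitor.sense();print(Ro.from_euler('xyz',s['eef_rot']).as_matrix()@m['spout']+s['eef_pos'])
snap('wrist','w8');snap('side','d8');a=np.load('pics/w8.npz')['im'];b=np.load('pics/d8.npz')['im'];cv2.imwrite('pics/c8.png',np.hstack([cv2.resize(a,(420,315)),cv2.resize(b[90:340,170:440],(380,315))])[:,:,::-1])"
```

```text
time_s: 38.68
eef_pos: [523.5, -407.6, 180.9]
eef_rot: [-2.961, 0.449, 0.07]
ft_force: [0.6, -0.6, -1.7]
gripper_width: 0.18
grip_force: 58.8
time_s: 39.18
eef_pos: [523.1, -407.0, 177.8]
eef_rot: [-2.954, 0.451, 0.079]
ft_force: [-0.4, 0.2, -2.1]
gripper_width: 0.174
grip_force: 58.9
t 39.18 tilt 27.83 az 161.0 pos [523.1, -407.0, 177.8] q [-0.68, 0.71, 0.98, -0.17, 1.9, 0.84]
move [-5.31, -2.25, -10.77] spin 0.0
[ 490.64839221 -380.69864324   50.13074002]
```

View pics/c8.png

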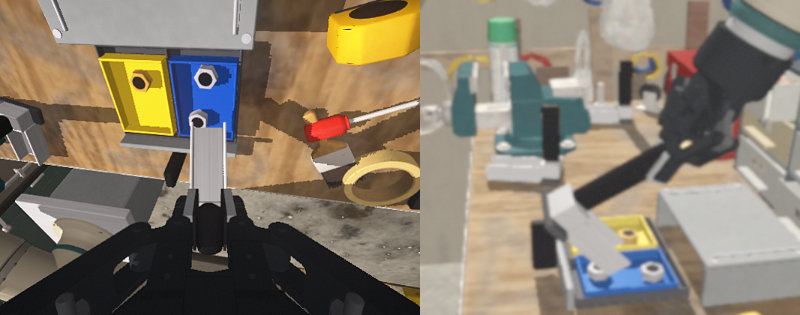

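```bash
python3 -m inch '[[[-0.5,-0.2,-1,0],[-1.3,-0.5,-2.6,0],[-2.6,-1.1,-5.4,0],[-4,-1.7,-8,0],[-5.3,-2.2,-10.8,0],[-5.3,-2.2,-10.8,0]]]'; python3 -c "
from plan import *
snap('wrist','w9',(180,40,420,220),3.2)"
```

```text
time_s: 39.78
eef_pos: [523.8, -405.9, 308.0]
eef_rot: [-2.963, 0.443, 0.074]
ft_force: [-0.7, -0.1, -0.1]
gripper_width: 0.178
grip_force: 58.8
```

View pics/w9.png

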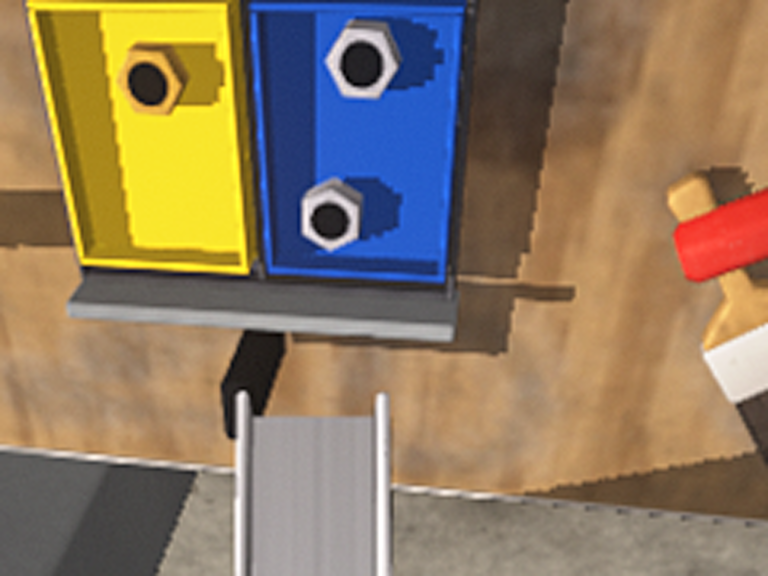

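```bash
python3 -m inch '[[[0,0,0,-0.12],[0,0,0,-0.24],[0,0,0,-0.36],[0,0,0,-0.48],[0,0,0,-0.6],[0,0,0,-0.72],[0,0,0,-0.84],[0,0,0,-0.96],[0,0,0,-1.08],[0,0,0,-1.2],[0,0,0,-1.32],[0,0,0,-1.44]]]' >/dev/null;  python3 -m inch '[[[0,0,0,-0.12],[0,0,0,-0.24],[0,0,0,-0.36],[0,0,0,-0.48],[0,0,0,-0.6],[0,0,0,-0.72],[0,0,0,-0.84],[0,0,0,-0.96],[0,0,0,-1.08],[0,0,0,-1.2],[0,0,0,-1.32],[0,0,0,-1.42]]]' >/dev/null; python3 -c "
from plan import *
tl();st();go([604,-158,290])"
```

```text
t 41.83 tilt 27.98 az 160.9 pos [522.9, -405.0, 298.9] q [-0.68, 0.68, 0.76, -0.19, 2.16, -2.08]
{'time_s': 41.833, 'qpos': [-0.677, 0.682, 0.758, -0.191, 2.157, -2.077], 'eef_pos': [522.903, -405.047, 298.893], 'eef_rot': [3.092, -0.486, 2.914], 'ft_force': [0.267, -0.092, -1.172], 'gripper_width': 0.174, 'grip_force': 58.861}
move [-2.47, 25.88, 0.98] spin 0.0
```

```bash
python3 -m inch '[[[-2.5,25.9,1,0],[-2.5,25.9,1,0],[-2.5,25.9,1,0],[-2.5,25.9,1,0],[-2.5,25.9,1,0],[-2.5,25.9,1,0],[-2.5,25.9,1,0],[-2.5,25.9,1,0],[-2.5,25.9,1,0]]]' >/dev/null; python3 -c "
from plan import *
go([604,-158,125]);go([604,-158,113])"
```

```text
move [-7.52, -0.65, 14.58] spin 0.0
move [-8.08, -0.7, 15.64] spin 0.0
```

```bash
python3 -m inch '[[[-4,-0.3,7.5,0],[-6.5,-0.5,12.5,0],[-7.5,-0.6,14.6,0],[-7.9,-0.7,15.2,0],[-8.1,-0.7,15.7,0],[-8.1,-0.7,15.7,0],[-8.1,-0.7,15.7,0]]]';  python3 -m inch '[[[0,0,0,0],[0,0,0,0],[0,0,0,0],[0,0,0,0],[1.4,0.1,-2.6,0],[3,0.3,-5.6,0],[5,0.4,-9,0],[7.5,0.6,-14,0],[9,0.8,-17,0],[9,0.8,-17,0]]]' 1; python3 -c "
from plan import *
tl()
S=lambda u,v:('s0',(180+u/3.2,130+v/3.2)); D=lambda u,v:('d0',(215+u/2.9,130+v/2.9))
for n,a,b in [('tb right bottom',S(381,143),D(480,248)),('tb right top?',S(420,-15),D(545,10)),('tb left bottom',S(112,72),D(385,140)),('white',S(85,65),D(345,75)),('vise anvil near',S(150,195),D(200,88)),('vise anvil',S(178,158),D(192,70))]: print(n,*tri(a,b))
snap('scene','s9');print(proj('s9',[[630.4,200.7,140],[630.4,200.7,36],[477,-75,140],[620,-164,140]]))
z=np.load('pics/s9.npz')['im'].astype(int);y=np.load('pics/s0.npz')['im'].astype(int)
for c in [(195,120,240,190)]:
  print(np.abs(z-y)[c[1]:c[3],c[0]:c[2]].mean())
"
```

```text
time_s: 43.17
eef_pos: [603.8, -160.2, 113.0]
eef_rot: [3.097, -0.485, 2.904]
ft_force: [0.3, -0.4, -1.4]
gripper_width: 0.178
grip_force: 61.8
time_s: 44.0
eef_pos: [605.0, -157.9, 314.0]
eef_rot: [3.098, -0.472, 2.906]
ft_force: [0.6, 0.9, 1.2]
gripper_width: 1.0
grip_force: 0.0
t 44.0 tilt 27.14 az 161.1 pos [605.0, -157.9, 314.0] q [-0.36, 0.61, 0.84, -0.02, 2.16, -1.69]
tb right bottom [742.85616136 -39.35858338   7.57527537] [0.8424620602614078, 0.8424620602613484]
tb right top? [752.52910628 -71.00726712 209.56766742] [12.589523171250752, 12.589523171250761]
tb left bottom [756.97151679 290.50571107 -20.63278461] [1.3906439226321976, 1.390643922632176]
white [694.1552771  270.11201191  52.62681249] [13.684800193143731, 13.684800193143591]
vise anvil near [509.08997642  71.64007559 107.78540262] [17.846647869156858, 17.846647869157035]
vise anvil [507.49587361  42.4212916  143.68884987] [4.048949512830431, 4.048949512830503]
[[211.32607636 139.74949667]
 [215.25513485 166.9242352 ]
 [270.09416303 199.30482484]
 [324.21516643 176.1490895 ]]
2.136190476190476
```

```bash
python3 -c "
from plan import *
go([616,204,290])"
```

```text
move [5.57, 35.19, 6.86] spin 0.0
```

```bash
python3 -m inch '[[[5.6,35.2,6.9,-0.09],[5.6,35.2,6.9,-0.09],[5.6,35.2,6.9,-0.09],[5.6,35.2,6.9,-0.09],[5.6,35.2,6.9,-0.09],[5.6,35.2,6.9,-0.09],[5.6,35.2,6.9,-0.09],[5.6,35.2,6.9,-0.09],[5.6,35.2,6.9,-0.09],[5.6,35.2,6.9,-0.09],[5.6,35.2,6.9,-0.09]]]'; python3 -c "
from plan import *
tl();go([616,204,190]);go([616,204,106]);snap('wrist','w10',None,1.2)"
```

```text
time_s: 44.97
eef_pos: [613.5, 206.4, 283.2]
eef_rot: [3.051, -0.48, 3.011]
ft_force: [-0.8, -0.9, -0.5]
gripper_width: 1.006
grip_force: 0.0
t 44.97 tilt 27.94 az 161.4 pos [613.5, 206.4, 283.2] q [0.11, 0.62, 0.92, 0.22, 2.05, -1.26]
move [-4.55, -0.94, 8.09] spin 0.0
move [-8.43, -1.62, 15.51] spin 0.0
```

View pics/w10.png

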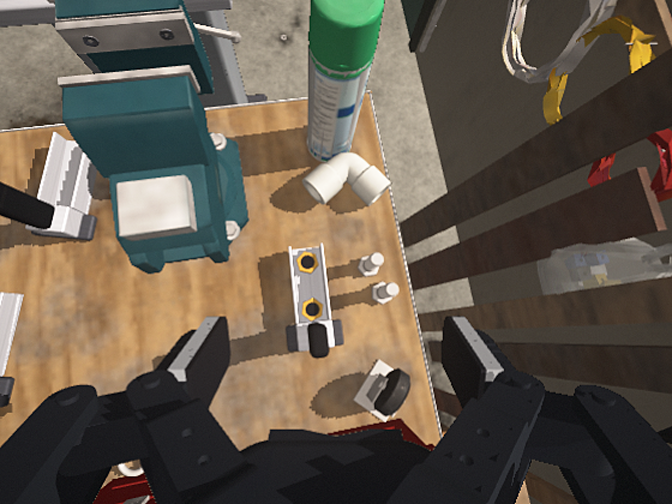

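```bash
python3 -c "
from plan import *
f=lambda u,v,h:np.round(atz('w10',(u/1.2,v/1.2),h),1).tolist()
print(f(290,248,30),f(326,244,30),f(293,318,30),f(331,318,30),'foot',f(287,350,10),f(343,344,10),'edge',f(435,330,0),'nuts',f(307,262,18),f(312,309,18))
S=lambda u,v:('s0',(180+u/3.2,130+v/3.2))
print(tri(('w10',(318/1.2,348/1.2)),S(101,33)),proj('w10',[[630,201,140],[630,201,36]])*1.2)
print(proj('w10',[monitor.sense()['eef_pos']])*1.2)"
python3 -m inch '[[[-1.5,-0.3,2.7,0],[-3,-0.6,5.4,0],[-4.5,-0.9,8.1,0],[-4.5,-0.9,8.1,0]]]' 0.65
```

```text
[528.3, 189.3, 30.0] [530.1, 231.0, 30.0] [607.2, 180.7, 30.0] [614.4, 222.4, 30.0] foot [641.5, 167.9, 10.0] [646.3, 232.5, 10.0] edge [650.7, 347.5, 0.0] nuts [545.7, 206.3, 18.0] [600.7, 203.4, 18.0]
(array([634.6627901 , 201.63775948, 135.23869695]), [1.4187287023392021, 1.4187287023392476]) [[317.64167318 341.38059741]
 [314.46956395 335.69756795]]
[[331.42023456 321.64982668]]
time_s: 45.35
eef_pos: [614.3, 200.0, 185.4]
eef_rot: [3.055, -0.488, 3.003]
ft_force: [-0.3, 0.0, -0.4]
gripper_width: 0.649
grip_force: 0.0
```

```bash
python3 -c "
from plan import *
go([617,203,106])"; python3 -m inch '[[[-1.3,0,2.5,0],[-2.6,0,5,0],[-3.6,-0.1,7,0],[-3.6,-0.1,7,0],[-3.6,-0.1,7,0]]]'; python3 -m inch '[[[0,0,0,0],[0,0,0,0],[0,0,0,0],[0,0,0,0],[0,0,0,0],[0,0,0,0]]]' 0;python3 -c "
from plan import *
tl();model((629,201),-0.1);m=json.load(open('m.json'));print(m['spout'])"
```

```text
move [-3.92, -0.27, 6.91] spin 0.0
time_s: 45.77
eef_pos: [617.1, 207.1, 113.6]
eef_rot: [3.05, -0.48, 3.007]
ft_force: [0.0, -0.2, 1.0]
gripper_width: 0.651
grip_force: 0.0
time_s: 46.27
eef_pos: [617.6, 206.5, 115.8]
eef_rot: [3.053, -0.475, 3.007]
ft_force: [-0.0, -3.6, 6.4]
gripper_width: 0.182
grip_force: 57.6
t 46.27 tilt 27.66 az 161.3 pos [617.6, 206.5, 115.8] q [0.11, 0.7, 1.17, 0.2, 1.72, -1.32]
[31.957342260582504, -19.522798228906485, 135.36837336958834]
```

```bash
python3 -m inch '[[[0.5,0.1,-1,0],[1.4,0.2,-2.6,0],[2.8,0.5,-5.3,0],[4.2,0.8,-8,0],[5.6,1,-10.6,0],[7.5,1.4,-14.1,0],[9.3,1.7,-17.3,0],[9.3,1.7,-17.3,0],[9.3,1.7,-17.3,0]]]'; python3 -c "
from plan import *
tl();go([590,-150,310]);traj([490,-295,160],[80,85,90],tab=False)"
```

```text
time_s: 47.02
eef_pos: [615.6, 210.0, 313.6]
eef_rot: [3.047, -0.47, 3.01]
ft_force: [-0.6, -0.4, -3.1]
gripper_width: 0.174
grip_force: 59.2
t 47.02 tilt 27.43 az 160.6 pos [615.6, 210.0, 313.6] q [0.11, 0.61, 0.85, 0.23, 2.1, -1.23]
move [-2.12, -35.8, -4.07] spin 0.0
80 row [-4.3, -55.8, -2.2, 1.4] dip 10.3 head 103 tcp [566.0, -346.0, 267.0] 
85 row [-4.0, -56.0, -2.2, 1.48] dip 12.3 head 99 tcp [563.0, -348.0, 268.0] 
90 row [-3.7, -56.2, -2.2, 1.57] dip 14.3 head 95 tcp [561.0, -349.0, 269.0]
```

```bash
python3 -c "
from plan import *
s=monitor.sense();R=Ro.from_euler('xyz',s['eef_rot']).as_matrix();p=s['eef_pos'];m=json.load(open('m.json'))
snap('wrist','w11')
o=lambda q:p+R@np.array(q)
sp=o(m['spout']);print('spout pred',sp.round(1),proj('w11',[sp]))
# nuts tool-frame from pre-lift world: use model basis
bx=(np.array(m['in'])-np.array(m['spout']))/88
for d in (0.19*88,0.83*88):
    print('nut pred',proj('w11',[o(np.array(m['spout'])+bx*d)+[0,0,10]]))
im=cv2.cvtColor(np.load('pics/w11.npz')['im'],cv2.COLOR_RGB2HSV)
mk=cv2.inRange(im,(15,130,90),(30,255,255));n,l,st_,c=cv2.connectedComponentsWithStats(mk)
for i in range(1,n):
    if st_[i,4]>25: print(st_[i],c[i].round(1))
im0=cv2.cvtColor(np.load('pics/w10.npz')['im'],cv2.COLOR_RGB2HSV)
mk=cv2.inRange(im0,(15,130,90),(30,255,255));n,l,st_,c=cv2.connectedComponentsWithStats(mk)
print('w10')
for i in range(1,n):
    if st_[i,4]>25: print(st_[i],c[i].round(1))
"
```

```text
spout pred [525.1 215.3 206.3] [[257.78451342 165.45643728]]
nut pred [[259.13695253 180.45029842]]
nut pred [[263.26379522 245.00306903]]
[482  22  46  46 798] [509.8  42.8]
[472  35  12  11  62] [477.   38.7]
[442  61  20  46 533] [450.5  85. ]
[217  96   8  10  49] [220.1 100. ]
[ 32 114  38  20 205] [ 43.8 122.1]
[  0 118  13  27 143] [  5.3 128.9]
[ 23 145   7  14  33] [ 25.  153.7]
[266 162  28  30 363] [279.3 177.2]
[  1 179   8   7  31] [  4.4 182. ]
[103 205   8  13  45] [106.7 212.4]
[ 22 213  14  31 206] [ 29.  228.2]
[ 79 215  26  33 255] [ 91.9 229. ]
[262 224  29  30 337] [275.7 238.8]
[172 227  24  24 216] [182.1 239.8]
[115 232  10  16  50] [119.5 239.8]
[117 258   8  10  38] [119.8 263.2]
[120 269   7  20  68] [122.7 276.7]
[549 293  11  15  84] [554.1 299.1]
[ 41 298  17  56 273] [ 49.3 323.1]
[ 63 301   7  13  29] [ 67.1 305.9]
[ 24 310  15  23 101] [ 30.2 321.8]
[546 321  14  23 154] [554.9 329.7]
[  0 331  20  41 315] [  6.  349.8]
[ 45 354  19  25 129] [ 56.  364.2]
[ 33 377   8   9  31] [ 36.5 380.6]
w10
[512  14  35  47 595] [532.1  39.6]
[453  56  21  48 562] [461.5  81.2]
[218  88  15  23 169] [223.1  98.3]
[299  89  15  39 111] [306.8 106. ]
[197  91  12  14  68] [202.8  98.9]
[ 19 107  40  22 271] [ 34.6 115.7]
[ 11 138   9  18  69] [ 14.3 147.8]
[ 63 199  44  53 732] [ 85.1 225.5]
[224 199  10  11  63] [228.4 204.1]
[ 51 201  13  14  66] [ 56.3 205.9]
[ 33 205   8  32  97] [ 36.3 220. ]
[247 210  18  18 135] [255.5 218.5]
[  7 212  20  53 357] [ 17.1 230.4]
[167 222  31  45 659] [180.9 242.5]
[208 226  11  12  69] [212.5 231.9]
[109 232  13  63 395] [115.  261.8]
[331 234   9  13  49] [335.7 240.1]
[148 237   9  10  42] [151.4 242.3]
[151 248   7  15  62] [154.4 254.8]
[252 249  17  18 129] [259.6 257.4]
[ 53 294   7  28  97] [ 56.3 308.1]
[  3 298  14  16  54] [  9.8 308.9]
[ 27 303  17  38 361] [ 35.1 319.9]
[  9 315  16  29 223] [ 16.6 329.3]
```

```bash
python3 -c "
from plan import *
# pre-lift pose of the grasp
R=Ro.from_euler('xyz',[3.053,-0.475,3.007]).as_matrix();p=np.array([617.6,206.5,115.8])
Rs=Ro.from_euler('z',-0.1).as_matrix();o=np.array([629,201,0])-Rs@[45,0,0]
A=R.T@Rs; z=A[:,2].copy();y=np.array([0,1.,0]);z-=y*z[1];z/=np.linalg.norm(z);B=np.c_[np.cross(y,z),y,z]
q=np.array([45,0,133.]);piv=R.T@(o+Rs@q-p);print('pivot in tool',piv);piv[1]=0
f=lambda v:(piv+B@(np.array(v,float)-q)).tolist()
d={k:f(v) for k,v in PTS.items()};d['spout']=f((-58,0,9));d['in']=f((30,0,4));json.dump(d,open('m.json','w'))
s=monitor.sense();R=Ro.from_euler('xyz',s['eef_rot']).as_matrix();p=s['eef_pos']
for v in [(-41,0,20),(14,0,18)]: print(proj('w11',[p+R@np.array(f(v))]))
print(d['spout']);traj([490,-295,160],[0,80,85,90],tab=False);traj([490,-290,50],[90,170])"
```

```text
pivot in tool [ -2.83635069  -2.06484902 -21.06517299]
[[278.35122826 179.74620385]]
[[278.26378016 242.52284212]]
[31.7989869328351, 0.0, 136.3686016150102]
0 row [-5.0, -53.0, -2.4, 0.0] dip -3.2 head 170 tcp [578.0, -320.0, 266.0] 
80 row [-2.4, -56.1, -2.4, 1.4] dip 12.4 head 100 tcp [549.0, -347.0, 276.0] 
85 row [-2.1, -56.1, -2.4, 1.48] dip 14.5 head 95 tcp [547.0, -347.0, 277.0] 
90 row [-1.8, -56.1, -2.4, 1.57] dip 16.6 head 91 tcp [544.0, -347.0, 278.0] 
90 row [-6.8, -56.6, 7.4, 1.57] dip 16.6 head 91 tcp [544.0, -342.0, 168.0] {'spB': [488, -291, 47], 'spWL': [517, -286, 58], 'spWR': [482, -281, 76], 'bkL': [508, -378, 63], 'bkR': [472, -373, 81], 'fL': [520, -409, 67], 'fR': [462, -401, 97], 'f2L': [519, -381, 57], 'f2R': [461, -373, 87], 'gt': [556, -346, 192]}
170 row [-3.7, -53.9, 7.4, 2.97] dip 49.4 head 10 tcp [521.0, -312.0, 185.0] {'spB': [487, -290, 48], 'spWL': [506, -312, 59], 'spWR': [507, -273, 66], 'bkL': [430, -319, 111], 'bkR': [431, -280, 118], 'fL': [411, -336, 134], 'fR': [412, -270, 144], 'f2L': [429, -332, 110], 'f2R': [430, -267, 121], 'gt': [534, -317, 209]}
```

```bash
python3 -m inch '[[[0,-2,-0.5,0],[-0.3,-5,-1,0],[-0.6,-9,-1.5,0],[-0.9,-13,-2,0],[-1.2,-17,-2.5,0],[-1.5,-21,-3,0],[-1.8,-25,-3.5,0],[-2,-29,-4,0],[-2.1,-32.5,-4.1,0],[-2.1,-35,-4.1,0],[-2.1,-35.8,-4.1,0],[-2.1,-35.8,-4.1,0]]]'; python3 -c "
from plan import *
tl();traj([485,-292,160],[88],tab=False)"
```

```text
time_s: 48.07
eef_pos: [588.2, -152.6, 305.3]
eef_rot: [3.049, -0.481, 3.005]
ft_force: [0.2, 1.1, -2.5]
gripper_width: 0.175
grip_force: 59.3
t 48.07 tilt 28.05 az 160.8 pos [588.2, -152.6, 305.3] q [-0.36, 0.59, 0.91, -0.01, 2.13, -1.78]
88 row [0.5, -19.9, 1.6, 1.54] dip 15.7 head 93 tcp [541.0, -344.0, 277.0]
```

```bash
python3 -m inch '[[[0.1,-1,0,0.1],[0.2,-2.5,0,0.22],[0.3,-4,0.1,0.34],[0.4,-6,0.2,0.46],[0.5,-8,0.3,0.58],[0.5,-10,0.4,0.7],[0.5,-12,0.6,0.82],[0.5,-14,0.8,0.94],[0.5,-16,1,1.06],[0.5,-17.7,1.2,1.18],[0.5,-19,1.4,1.3],[0.5,-19.9,1.6,1.42]]]'; python3 -c "
from plan import *
tl();traj([485,-292,50],[0],tab=False)"
```

```text
time_s: 49.07
eef_pos: [543.3, -341.9, 278.1]
eef_rot: [-2.676, -0.15, 1.526]
ft_force: [-0.3, 0.8, -2.6]
gripper_width: 0.175
grip_force: 59.2
t 49.07 tilt 27.91 az 160.9 pos [543.3, -341.9, 278.1] q [-0.6, 0.65, 0.86, -0.14, 2.09, -0.63]
0 row [-1.9, 5.0, 9.9, 0.0] dip 12.9 head 98 tcp [544.0, -344.0, 166.0]
```

```bash
python3 -m inch '[[[-0.4,1,2,0],[-1,2.5,5,0],[-1.6,4.2,8.4,0],[-1.9,5,9.9,0],[-1.9,5,9.9,0],[-1.9,5,9.9,0]]]'; python3 -c "
from plan import *
tl();traj([485,-292,50],[0,27,55,82,90,97],tab=False)"
```

```text
time_s: 49.57
eef_pos: [543.3, -342.8, 165.9]
eef_rot: [-2.675, -0.154, 1.531]
ft_force: [-1.1, -0.3, -2.3]
gripper_width: 0.175
grip_force: 59.3
t 49.57 tilt 28.04 az 160.9 pos [543.3, -342.8, 165.9] q [-0.6, 0.69, 1.05, -0.13, 1.87, -0.61]
0 row [-0.2, 0.1, -0.0, 0.0] dip 12.7 head 99 tcp [544.0, -344.0, 165.0] 
27 row [0.2, -1.3, -0.0, 0.47] dip 24.8 head 76 tcp [532.0, -341.0, 172.0] 
55 row [1.2, -2.5, -0.0, 0.96] dip 37.8 head 50 tcp [522.0, -332.0, 179.0] 
82 row [2.6, -3.0, -0.0, 1.43] dip 47.9 head 19 tcp [517.0, -318.0, 184.0] 
90 row [3.0, -3.1, -0.0, 1.57] dip 50.0 head 8 tcp [517.0, -314.0, 184.0] 
97 row [3.4, -3.1, -0.0, 1.69] dip 51.2 head -2 tcp [517.0, -310.0, 185.0]
```

```bash
python3 -m inch '[[[-0.1,-0.3,0,0.12],[0,-0.6,0,0.24],[0.1,-1,0,0.36],[0.2,-1.3,0,0.48],[0.4,-1.6,0,0.6],[0.7,-1.9,0,0.72],[0.9,-2.2,0,0.84],[1.2,-2.5,0,0.96],[1.5,-2.7,0,1.08],[1.9,-2.8,0,1.2],[2.2,-2.9,0,1.32],[2.6,-3,0,1.44]]]'; python3 -m inch '[[[0.4,-0.1,0,0.12],[0.6,-0.1,0,0.2],[0.6,-0.1,0,0.2],[0.6,-0.1,0,0.2],[0.6,-0.1,0,0.2],[0.6,-0.1,0,0.2],[0.6,-0.1,0,0.2]]]'
cat > nuts.py <<'E'
from plan import *
def brass(n):
    im=cv2.cvtColor(np.load(f'pics/{n}.npz')['im'],cv2.COLOR_RGB2HSV)
    cs=proj(n,[[452,-327,20],[452,-251,20],[560,-249,20],[560,-330,20]]).astype(int);print('dish px',cs.tolist())
E
python3 -c "
from nuts import *
tl();go([517,-308,300]);snap('wrist','w12');brass('w12');print(monitor.sense()['ft_force'])
m=json.load(open('m.json'));s=monitor.sense();R=Ro.from_euler('xyz',s['eef_rot']).as_matrix();print('in px',proj('w12',[s['eef_pos']+R@np.array(m[k]) for k in ('spout','in')]))
im=np.load('pics/w12.npz')['im'];hsv=cv2.cvtColor(im,cv2.COLOR_RGB2HSV)
# dark holes: nut bores
mk=cv2.inRange(hsv,(0,0,0),(179,255,60));n,l,t,c=cv2.connectedComponentsWithStats(mk)
for i in range(1,n):
    if 20<t[i,4]<600: print(t[i].tolist(),c[i].round(0))
"
```

```text
time_s: 50.57
eef_pos: [518.5, -319.8, 187.1]
eef_rot: [-2.919, 0.43, 0.169]
ft_force: [-0.1, -0.7, -2.9]
gripper_width: 0.172
grip_force: 59.3
time_s: 51.15
eef_pos: [522.6, -318.3, 182.5]
eef_rot: [-3.008, 0.468, -0.042]
ft_force: [0.5, -0.5, -2.0]
gripper_width: 0.178
grip_force: 59.3
t 51.15 tilt 27.79 az 161.0 pos [522.6, -318.3, 182.5] q [-0.59, 0.64, 1.13, -0.12, 1.85, 1.05]
move [-5.84, -2.36, -10.0] spin 0.0
dish px [[312, 180], [242, 180], [217, 81], [312, 75]]
[-0.18838769 -0.52387181 -1.59643301]
in px [[279.24119588 166.1420004 ]
 [279.24474906 263.16148371]]
[119, 0, 24, 29, 544] [131.  13.]
[311, 63, 20, 39, 200] [318.  77.]
[215, 71, 23, 15, 122] [224.  76.]
[326, 74, 98, 112, 436] [395. 146.]
[360, 90, 20, 19, 276] [369.  99.]
[313, 99, 2, 13, 24] [314. 105.]
[264, 107, 17, 17, 158] [272. 115.]
[239, 118, 16, 15, 184] [246. 125.]
[315, 140, 7, 41, 72] [317. 160.]
[319, 155, 3, 18, 25] [320. 164.]
[343, 154, 16, 14, 178] [351. 160.]
[69, 157, 59, 31, 428] [109. 171.]
[283, 156, 14, 7, 82] [290. 159.]
[476, 349, 25, 3, 28] [488. 350.]
[516, 352, 44, 4, 65] [538. 354.]
```

```bash
python3 -m inch '[[[-0.6,-0.2,-1,0],[-1.5,-0.6,-2.6,0],[-3,-1.2,-5.2,0],[-4.5,-1.8,-7.8,0],[-5.8,-2.4,-10,0],[-5.8,-2.4,-10,0]]]'; python3 -c "
from nuts import *
tl();snap('wrist','w13');brass('w13')
f=lambda u,v,h:np.round(atz('w13',(u,v),h),1).tolist()
im=np.load('pics/w13.npz')['im'];hsv=cv2.cvtColor(im,cv2.COLOR_RGB2HSV)
mk=cv2.inRange(hsv,(0,0,0),(179,255,60));n,l,t,c=cv2.connectedComponentsWithStats(mk)
for i in range(1,n):
    if 60<t[i,4]<400: print(t[i].tolist(),f(*c[i],26))
"
```

```text
time_s: 51.7
eef_pos: [517.9, -307.7, 306.4]
eef_rot: [-3.014, 0.461, -0.045]
ft_force: [0.1, -0.0, -1.0]
gripper_width: 0.172
grip_force: 59.4
t 51.7 tilt 27.31 az 161.3 pos [517.9, -307.7, 306.4] q [-0.58, 0.57, 0.94, -0.13, 2.09, 1.03]
dish px [[322, 121], [267, 123], [253, 35], [325, 29]]
[253, 26, 15, 14, 124] [565.5, -258.6, 26.0]
[393, 26, 15, 86, 207] [521.2, -413.7, 26.0]
[361, 40, 14, 15, 167] [541.0, -375.8, 26.0]
[288, 56, 13, 14, 134] [530.4, -294.0, 26.0]
[268, 66, 12, 13, 122] [521.6, -268.9, 26.0]
[348, 96, 12, 11, 112] [480.8, -364.6, 26.0]
[301, 99, 11, 11, 99] [480.2, -306.0, 26.0]
[125, 108, 46, 27, 258] [465.4, -97.7, 26.0]
[330, 117, 61, 7, 167] [454.1, -374.2, 26.0]
[269, 121, 58, 8, 112] [451.7, -294.1, 26.0]
[324, 140, 10, 36, 357] [398.7, -334.9, 26.0]
[159, 292, 31, 11, 71] [-0.4, 51.1, 26.0]
[57, 313, 44, 35, 209] [-193.5, 412.0, 26.0]
```

```bash
for i in 1 2; do python3 -m inch '[[[0,0,0,-0.12],[0,0,0,-0.24],[0,0,0,-0.36],[0,0,0,-0.48],[0,0,0,-0.6],[0,0,0,-0.72],[0,0,0,-0.84],[0,0,0,-0.96],[0,0,0,-1.08],[0,0,0,-1.2],[0,0,0,-1.32],[0,0,0,-1.44]]]' >/dev/null; done; python3 -m inch '[[[0,0,0,-0.1],[0,0,0,-0.18],[0,0,0,-0.18]]]' >/dev/null; python3 -c "
from plan import *
tl();st();go([590,-150,310]);go([616,206,312])"
```

```text
t 54.0 tilt 27.99 az 160.9 pos [517.0, -307.4, 298.1] q [-0.58, 0.58, 0.96, -0.13, 2.08, -2.04]
{'time_s': 54.0, 'qpos': [-0.582, 0.577, 0.956, -0.133, 2.08, -2.035], 'eef_pos': [516.968, -307.428, 298.127], 'eef_rot': [3.048, -0.48, 3.01], 'ft_force': [-0.059, -0.842, -2.016], 'gripper_width': 0.176, 'grip_force': 59.321}
move [-4.04, 16.81, -1.87] spin 0.0
move [-2.1, 52.22, 2.26] spin 0.0
```

```bash
python3 -m inch '[[[-1.5,4,-1.5,0],[-3,8,-1.9,0],[-4,12,-1.9,0],[-4,16.8,-1.9,0],[-4,21,-1.5,0],[-4,25,-1,0],[-4,29,-0.5,0],[-3.5,33,0,0],[-3.2,37,0.5,0],[-3,41,1,0],[-2.5,45,1.5,0],[-2.1,49,2,0]]]' >/dev/null; python3 -m inch '[[[0,3.2,0.3,0],[0,3.2,0.3,0],[0,3.2,0.3,0],[0,3.2,0.3,0]]]'; python3 -c "
from plan import *
tl();go([617.5,206.5,135]);go([617.5,206.5,117])"
```

```text
time_s: 55.33
eef_pos: [616.4, 202.9, 311.1]
eef_rot: [3.052, -0.479, 3.006]
ft_force: [-0.3, -0.2, -2.0]
gripper_width: 0.176
grip_force: 59.5
t 55.33 tilt 27.9 az 161.3 pos [616.4, 202.9, 311.1] q [0.1, 0.62, 0.85, 0.23, 2.11, -1.24]
move [-8.17, -1.02, 15.56] spin 0.0
move [-9.0, -1.16, 17.16] spin 0.0
```

```bash
python3 -m inch '[[[-2,-0.3,4,0],[-4,-0.5,8,0],[-6,-0.8,11.8,0],[-7.5,-0.9,14.3,0],[-8.2,-1,15.6,0],[-8.6,-1.1,16.5,0],[-9,-1.2,17.1,0],[-9,-1.2,17.1,0],[-9,-1.2,17.1,0]]]';  python3 -m inch '[[[0,0,0,0],[0,0,0,0],[0,0,0,0],[0,0,0,0],[1.4,0.2,-2.6,0],[3,0.5,-5.6,0],[5,0.8,-9,0],[7.5,1.3,-14,0],[9,1.6,-17,0],[9,1.6,-17,0]]]' 0.65; python3 -c "
from plan import *
tl();snap('scene','s14');im=np.load('pics/s14.npz')['im']
print(proj('s14',[[629,201,140],[477,-75,140],[620,-164,140],[629,201,40],[477,-75,40],[620,-164,40]]).round(1).tolist())
hsv=cv2.cvtColor(im,cv2.COLOR_RGB2HSV);mk=cv2.inRange(hsv,(0,0,0),(179,255,45));n,l,t,c=cv2.connectedComponentsWithStats(mk)
for i in range(1,n):
    if t[i,4]>70 and t[i,3]>t[i,2]*1.3: print(t[i].tolist())
"
```

```text
time_s: 56.08
eef_pos: [619.3, 206.1, 119.6]
eef_rot: [3.049, -0.475, 3.007]
ft_force: [-0.1, -0.1, -0.4]
gripper_width: 0.175
grip_force: 59.5
time_s: 56.92
eef_pos: [617.8, 207.9, 319.9]
eef_rot: [3.045, -0.465, 3.011]
ft_force: [-1.1, -0.1, 1.1]
gripper_width: 0.649
grip_force: 0.0
t 56.92 tilt 27.19 az 160.4 pos [617.8, 207.9, 319.9] q [0.11, 0.61, 0.84, 0.23, 2.11, -1.23]
[[211.0, 140.0], [270.1, 199.3], [324.2, 176.1], [214.8, 166.2], [270.9, 226.3], [321.7, 203.1]]
[179, 19, 52, 68, 1308]
[164, 87, 13, 32, 132]
[144, 108, 21, 31, 185]
[203, 137, 13, 31, 263]
[318, 173, 10, 33, 220]
[258, 201, 10, 34, 270]
[351, 262, 12, 26, 147]
[538, 343, 8, 28, 80]
```

```bash
python3 -c "
from plan import *
go([450,-250,320]);go([330,-333,260])"
```

```text
move [9.63, -47.81, 0.05] spin 0.0
move [16.59, -58.54, 9.29] spin 0.0
```

```bash
python3 -m inch '[[[9.6,-47.8,0,-0.12],[9.6,-47.8,0,-0.12],[9.6,-47.8,0,-0.12],[9.6,-47.8,0,-0.12],[9.6,-47.8,0,-0.12],[9.6,-47.8,0,-0.12],[9.6,-47.8,0,-0.12],[9.6,-47.8,0,-0.12],[9.6,-47.8,0,-0.12],[9.6,-47.8,0,-0.12],[9.6,-47.8,0,-0.12],[9.6,-47.8,0,-0.12]]]' 0; python3 -c "
from plan import *
tl();go([330,-333,260]);go([330,-333,62])
im=np.load('pics/w13.npz')['im'];print(atz('w13',(329,142),82),atz('w13',(329,174),82))"
```

```text
time_s: 57.97
eef_pos: [447.2, -253.2, 315.5]
eef_rot: [2.99, -0.465, 3.14]
ft_force: [-0.6, 0.4, -0.3]
gripper_width: 0.003
grip_force: 0.0
t 57.97 tilt 27.93 az 161.1 pos [447.2, -253.2, 315.5] q [-0.57, 0.43, 1.18, -0.12, 2.01, -2.13]
move [7.97, -9.46, 8.88] spin 0.0
move [-0.91, -12.13, 26.37] spin 0.0
[ 457.45476296 -334.80287516   82.        ] [ 410.86438958 -335.30898059   82.        ]
```

```bash
python3 -m inch '[[[8,-9.5,8.9,0],[8,-9.5,8.9,0],[8,-9.5,8.9,0],[8,-9.5,8.9,0],[8,-9.5,8.9,0]]]';python3 -c "
from plan import *
tl();go([330,-333,62])"
```

```text
time_s: 58.38
eef_pos: [326.8, -331.7, 258.3]
eef_rot: [2.986, -0.469, 3.139]
ft_force: [0.2, 0.1, 0.4]
gripper_width: 0.0
grip_force: 0.0
t 58.38 tilt 28.22 az 160.8 pos [326.8, -331.7, 258.3] q [-0.78, 0.36, 1.42, -0.21, 1.81, -2.32]
move [-9.16, -2.81, 17.13] spin 0.0
```

```bash
python3 -m inch '[[[-2,-0.6,3.7,0],[-4,-1.2,7.5,0],[-6,-1.8,11.2,0],[-8,-2.4,15,0],[-9.2,-2.8,17.1,0],[-9.2,-2.8,17.1,0],[-9.2,-2.8,17.1,0]]]';python3 -c "
from plan import *
tl();go([360,-333,62]);go([440,-333,62]);go([490,-333,62])"
```

```text
time_s: 58.97
eef_pos: [336.2, -331.2, 63.7]
eef_rot: [2.985, -0.466, -3.139]
ft_force: [1.1, -0.2, -0.2]
gripper_width: -0.0
grip_force: 0.0
t 58.97 tilt 28.07 az 160.8 pos [336.2, -331.2, 63.7] q [-0.77, 0.53, 1.66, -0.2, 1.4, -2.23]
move [-2.2, -0.04, -0.93] spin 0.0
move [-9.35, 0.5, -4.49] spin 0.0
move [-13.81, 0.84, -6.71] spin 0.0
```

```bash
python3 -m inch '[[[-1.1,0,-0.5,0],[-2.2,0,-0.9,0],[-3.4,0.1,-1.5,0],[-4.6,0.2,-2.1,0],[-5.8,0.2,-2.7,0],[-7,0.3,-3.3,0],[-8.2,0.4,-3.9,0],[-9.4,0.5,-4.5,0],[-10.6,0.6,-5.1,0],[-11.8,0.7,-5.7,0],[-13,0.8,-6.3,0],[-13.8,0.8,-6.7,0]]]';python3 -c "
from plan import *
tl();snap('side','d15');print(proj('d15',[[549,-332,82],[420,-335,82]]))
hsv=cv2.cvtColor(np.load('pics/d15.npz')['im'],cv2.COLOR_RGB2HSV);
a=cv2.inRange(hsv,(22,150,120),(32,255,255))[250:340,250:420];b=cv2.inRange(hsv,(105,150,80),(120,255,255))[250:340,250:420];print((a>0).sum(),(b>0).sum(),np.argwhere(b>0).mean(0)[::-1]+250)
"
```

```text
time_s: 59.97
eef_pos: [493.2, -334.5, 65.1]
eef_rot: [2.991, -0.459, -3.141]
ft_force: [-2.7, 1.7, 0.8]
gripper_width: 0.001
grip_force: 1.1
t 59.97 tilt 27.61 az 161.1 pos [493.2, -334.5, 65.1] q [-0.63, 0.69, 1.32, -0.14, 1.59, -2.14]
[[334.7531764  258.5301166 ]
 [257.20839273 265.21995554]]
0 253 [357.73517787 303.86561265]
```

```bash
for i in 1 2 3 4; do python3 -m inch '[[[-0.3,0,-0.15,0],[-0.5,0.03,-0.25,0],[-0.5,0.03,-0.25,0]]]' | egrep 'pos|force: \['; done
```

```text
eef_pos: [496.3, -335.0, 63.8]
ft_force: [-1.1, 0.3, 0.1]
eef_pos: [501.6, -334.9, 63.5]
ft_force: [-0.1, 0.2, 1.5]
eef_pos: [507.8, -334.9, 63.3]
ft_force: [-1.3, -0.2, 1.3]
eef_pos: [513.4, -334.9, 63.3]
ft_force: [-0.5, 0.6, 0.8]
```

```bash
for i in 1 2 3; do python3 -m inch '[[[-0.3,0,-0.15,0],[-0.5,0.03,-0.25,0],[-0.5,0.03,-0.25,0]]]' | egrep 'pos|force: \['; done; python3 -c "
from h import *
snap('side','d16');print(proj('d16',[[549,-333,82]]))
for n in ('d0','d16'):
  hsv=cv2.cvtColor(np.load(f'pics/{n}.npz')['im'],cv2.COLOR_RGB2HSV)
  b=cv2.inRange(hsv,(105,150,80),(120,255,255))[255:330,330:420];k=cv2.inRange(hsv,(0,0,0),(179,255,50))[262:300,310:350];print((b>0).sum(),np.argwhere(b>0).mean(0)[::-1]+[330,255],np.argwhere(k>0)[:,1].min()+310,np.argwhere(k>0)[:,1].max()+310)"
```

```text
eef_pos: [513.9, -334.8, 63.5]
ft_force: [-10.2, -0.1, 0.8]
eef_pos: [514.2, -334.7, 63.8]
ft_force: [-20.8, -1.2, 0.9]
eef_pos: [514.4, -334.6, 64.1]
ft_force: [-32.2, -0.9, 0.2]
[[334.90392074 258.84696408]]
222 [363.66216216 299.27927928] 326 341
145 [362.65517241 298.93103448] 327 341
```

```bash
python3 -m inch '[[[2.5,-0.2,1.2,0],[4.5,-0.3,2.2,0],[5.4,-0.4,2.7,0],[5.4,-0.4,2.7,0]]]' ; python3 -c "
from h import *
go([450,-334,260])"
```

```text
time_s: 62.15
eef_pos: [467.6, -335.3, 63.4]
eef_rot: [2.989, -0.463, 3.14]
ft_force: [-0.1, -0.1, -1.3]
gripper_width: -0.001
grip_force: 0.0
move [10.36, 2.68, -16.59] spin 0.0
```

```bash
python3 -m inch '[[[1.8,0.4,-3,0],[3.6,0.9,-6,0],[6,1.5,-10,0],[8.5,2.2,-14,0],[10.4,2.7,-16.6,0],[10.4,2.7,-16.6,0],[10.4,2.7,-16.6,0]]]' ; python3 -c "
from h import *
snap('scene','s17');snap('side','d17')
def tops(n,box):
  im=np.load(f'pics/{n}.npz')['im'];hsv=cv2.cvtColor(im,cv2.COLOR_RGB2HSV);mk=cv2.inRange(hsv,(0,0,0),(179,255,45));k,l,t,c=cv2.connectedComponentsWithStats(mk)
  print(n,[t[i].tolist() for i in range(1,k) if t[i,4]>60 and t[i,3]>t[i,2]*1.3 and box[0]<t[i,0]<box[2] and box[1]<t[i,1]<box[3]])
tops('s0',(190,120,430,270));tops('s17',(190,120,430,270));tops('d0',(250,100,400,300));tops('d17',(250,100,400,300))
"
```

```text
time_s: 62.73
eef_pos: [453.6, -334.6, 263.2]
eef_rot: [2.995, -0.454, 3.14]
ft_force: [-0.8, 0.3, -0.8]
gripper_width: -0.001
grip_force: 0.0
s0 [[203, 138, 16, 31, 266], [319, 174, 10, 33, 201], [265, 197, 10, 34, 272], [367, 225, 11, 26, 133]]
s17 [[202, 136, 14, 32, 265], [318, 173, 10, 33, 226], [258, 201, 11, 34, 273], [367, 225, 11, 25, 136]]
d0 [[313, 140, 7, 32, 115], [268, 182, 10, 35, 237], [343, 195, 12, 38, 218], [327, 261, 14, 33, 335]]
d17 []
```

```bash
python3 -c "
from h import *
print(order.sign_off())"
```

```text
the job is handed in; nothing more can be done
None
```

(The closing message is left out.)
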